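# Clip down the terminal cover inside a latched connection box

### The arm

A 6-joint arm with a two-finger parallel gripper is mounted at the origin on a cart in front of the work surface, level with it; the furniture and walls round the work are solid. World frame = base frame: x ahead of the robot, y to its left, z up, the work surface at z = 0. Lengths are in mm, angles in rad, forces in N, time in s.
With the tool pointing down it reaches from about 400 to 925 mm from the base axis. Payload 12.5 kg.
Tool frame: the origin (TCP) lies midway between the tips of the shut fingers; the grasp point (between the pads) lies env.grasp_offset behind it (env.grasp_offset is the distance from the TCP to the grasp point, in mm); x points along the fingers, y is the direction in which the jaws open and shut, and the axes are right-handed (so a half turn about x gives the same grasp; the last joint's range is limited). The gripper opens to 95 mm and grips with 3 to 60 N. Pads are 20 mm wide; open, the fingers measure 119 mm over their backs; the gripper's body (75 mm by 180 mm) begins 59 mm behind the grasp point.
Start: joints at [-1.411, 0.491, 1.559, -0, 1.092, -0.106], TCP at [164.198, -603.064, 214.661] pointing down, gripper open.
Joint ranges: [-3.1, 3.1], [-0.84, 2.19], [0.05, 2.79], [-1.13, 4.28], [0.06, 2.93], [-2.69, 2.69]. Speed limits (rad/s): [2.22, 2.22, 2.79, 3.14, 3.14, 3.14].

### API

Orientations are given as [roll, pitch, yaw] about the fixed x, y, z axes, in that order (R = Rz(yaw) Ry(pitch) Rx(roll)).
In Python, from cell import env gives the robot as it stands.
- The arm moves only by the tool apply_moves, never from a script. Its arguments are lists of equal length, an entry for each row: "offset": the shift along the world's x, y, z in units of 25 mm (1.0 is 25 mm), a list of three; "yaw": the turn about the world's z in units of 6 degrees (1.0 is 6 degrees); "jaw": the closure, from -1 (fully open) to 1 (shut), so that 0 is half open. A call has 1 to 20 rows; each row is the pose to reach, as a shift and turn from the pose measured when the call began; what a row does not reach only later rows make up. A row lasts 1/8 s, in which the tool goes at most 62.5 mm and 10.7 degrees, less where a joint would pass 70% of its speed; a pose out of reach is approached as far as the arm can. A call with a gripper value outside its range is refused whole. The fingers move at their own pace and stop on an object; the grip force is fixed at half the most. Time passes only in rows, so rows that repeat a pose let the fingers close. It gives the time, the measured TCP pose, the force and the opening at its end, in the units of the state.
- env.state(): the state, without advancing time (a new reading comes with each control period).
- env.read_camera(name): name is "scene" or "top" or "wrist"; returns a dict with "frame" (480x640x3 uint8, red, green, blue), "fx", "fy", "cx", "cy" (pixels), "distortion" ([k1, k2, p1, p2, k3] as OpenCV has them; the pictures are not rectified), "xyz" and "rotation" of the camera in the world; the wrist camera has in their place "hand_eye" (4x4, takes a point from camera to tool coordinates, whose origin is the TCP and whose axes are the tool frame's). Camera axes: x right, y down, z forward; pixel columns grow to the right and rows downward; lengths in mm; the calibration is good to about 2 mm. A picture is of the moment at which its call begins: read the wrist's pose just before it. There is no depth.
- env.job_done(): hands the job in, once; it reports no verdict.
The state is a dict: "t": time; "joints": joint angles; "qvel": joint speeds; "tau": joint torques, N m; "eef_pos": TCP position; "tcp_rot": TCP orientation; "ft_force": force on the tool from outside, world axes, zero at the start; "moment": the same for the moment, N m; "opening": opening from 0.0 (shut) to 1.0 (fully open).
Only numpy, scipy, OpenCV 4.12 (cv2) and the standard library are available. Lean on these libraries where they do the work, as an engineer would, in place of code of your own. Each camera call takes 0.05 s, during which the arm holds its last target.

### The job

The yellow terminal cover inside the grey connection box on the desk is only lying on its snap hooks. Turn the latch on the lid a quarter turn to release it, swing the lid right up, and press the cover squarely down with the seating tool, its foot centred on the cover and in line with it, until both ends click home. Stand the tool back upright on the desk, shut the lid and turn the latch back to locked, leaving the other cover clipped in and the mug and stapler where they are, and keeping the fingers off the yellow cover.

Things in the scene. Friction and masses are not known exactly. Their poses are not given: they have to be found in the camera images.
- junction_box: Light-grey plastic connection box fixed to the desk: open shell 168 deep (x) x 200 wide (y) x 70 mm high, 5 mm walls, screw ears to 250 mm wide. Origin under its centre, on the desk; x points to the hinge side, away from the robot (yaw within 0.3 rad), z up. The shut lid is 204 mm wide, from x = -86 to +84 mm, its top at z = 80.5 mm. Two cover bays inside, at (0, +42) and (0, -42) mm.
- lid (a joint): Lid hinge angle, rad: 0 shut, grows as the front edge swings up and back, stop at 1.85. Stiff hinge (0.4 N m friction; lid 0.36 kg with latch): the lid stays where it is left, and takes 4 to 6 N to lift at the latch. Held shut while the latch is locked.
- lid_hinge (a point): Point on the lid's hinge axis, midway along it: (88, 0, 72) mm in the box's frame. The axis runs along the box's y. The point turns with the lid. The latch's turning axis lies 145 mm in front of it (lid -x), the lid's top face 8.5 mm above it (lid z).
- latch (a joint): Quarter-turn cam latch, rad: 0 locked (steel tongue under the keeper lip of the box's front wall), 1.57 fully released (stop); the tongue is clear above 1.2. Grows counter-clockwise seen from above the shut lid; friction 0.08 N m. Starts between 0 and 0.12.
- latch_grip (a point): Centre of the black wing grip, on the latch's turning axis, 26 mm above the lid's top (lid shut: (-57, 0, 106.5) mm in the box's frame). An upright bar 12 mm thick (point x), 46 mm long (point y), from 3 to 39 mm above the lid's top, on a round base 36 mm across, 4.5 mm high. Locked, the bar lies along the box's y; released, along its x. The lid can be lifted and lowered by it.
- loose_cover_top (a point): Centre of the top of the yellow cover, a block 80 x 40 x 20 mm (88 mm long over its end ribs), 45 g, length (x) along the box's x, in one of the bays. It starts lying on sprung hook noses at both ends, its top 60 mm above the box's underside; pressed at its middle with 7 to 15 N it snaps past them to its seat, top at 48 mm. The guide walls round it reach up to 44.5 mm.
- fitted_cover_top (a point): Centre of the top face of the off-white terminal cover in the other bay, same size, already clipped home (top 48 mm above the box's underside).
- tool_grip (a point): Centre of the seating tool's dark-blue grip, 56 mm above its sole. Grip: 66 mm long (x), 26 mm thick (y, the way to hold it), from 32 to 80 mm above the sole. Below it a neck and a steel foot 84 (x) x 38 (y) x 13 mm with a rubber sole. 0.15 to 0.3 kg. It stands upright on the desk, left or right of the box. z is up.
- tool_foot (a point): Centre of the sole of the seating tool, on the desk at the start; axes as the tool: x along the foot's length, z up.
- seating_tool: The seating tool as a whole; origin at the centre of its sole.
- loose_cover: The yellow cover as a whole; origin at the centre of its underside.
- stapler: Black desk stapler, 144 x 39 x 54 mm, loose, on the other side of the box from the tool; origin under its centre. A bystander.
- mug: White mug, 92 mm wide, 95 mm high, with a handle, loose, behind the box; origin under its centre. A bystander.
Not all that is in view belongs to the job. Leave any brown look-alike of the seating_tool alone.

How it is judged:
By the outcome, as a careful person would: the job done as asked, in the order asked, and still so for the second after the job is handed in, with the robot touching nothing.
It also fails if it takes over 72 s, if anything falls off the work surface, if the arm or the gripper's body presses on something with over 40 N, if the wrist force passes 120 N, or if a joint passes its speed limit or range.

## Working session

There is one attempt and no reset: what is moved stays moved. The work goes in short steps, Python scripts to look and compute and a tool call to move; the robot and the scene stay as the last step left them, time stands still between calls to the robot, and variables do not carry over. Pictures are saved under pics/ and viewed, and the job is handed in when it is done.

Besides the shell and the picture viewer there is one more tool, called after "Emit:" by a JSON object that holds its "name" and its "arguments". apply_moves: Moves the arm, as the interface text tells. Its arguments: {"type":"object","properties":{"offset":{"type":"array"},"yaw":{"type":"array"},"jaw":{"type":"array"}},"required":["offset","yaw","jaw"]}

```bash
ls; mkdir -p pics
cat > h.py <<'E'
import numpy as np, cv2
from cell import env
from scipy.spatial.transform import Rotation as R
def shot(name,fn):
    s=env.state(); c=env.read_camera(name)
    cv2.imwrite('pics/'+fn,c['frame'][:,:,::-1]); 
    return s,c
E
python3 - <<'E'
from h import *
import pickle
s=env.state(); print(s, env.grasp_offset)
for n in ['scene','top','wrist']:
    s,c=shot(n,n+'0.png'); pickle.dump((s,c),open(n+'0.pkl','wb'))
    print(n,{k:v for k,v in c.items() if k!='frame'})
E
```

```text
pics
{'t': 0.0, 'joints': array([-1.41060387e+00,  4.91580539e-01,  1.55949136e+00, -1.09182038e-06,
        1.09171099e+00, -1.05577996e-01]), 'qvel': array([ 6.53518114e-05, -1.25400200e-03,  8.06421052e-04,  7.82922741e-04,
       -6.91920246e-04, -1.75285482e-03]), 'tau': array([-1.59080631e-03, -6.12656665e+01, -2.58182520e+01,  6.91985758e-02,
        4.81653807e-02, -1.17210602e-04]), 'eef_pos': array([ 164.14999416, -602.78143119,  214.034291  ]), 'tcp_rot': array([-1.67556079,  1.56960609,  1.73180282]), 'ft_force': array([-0.17851921, -0.1407825 ,  0.03601019]), 'moment': array([ 0.03366889, -0.00718403,  0.01525897]), 'opening': 0.9981329698006105} 18.8
scene {'fx': 614.4893589840603, 'fy': 614.4893589840603, 'cx': 321.1977563178163, 'cy': 249.31938718799168, 'distortion': array([0.01079478, 0.        , 0.        , 0.        , 0.        ]), 'xyz': array([-383.12497903,  463.89741219, 1273.39057692]), 'rotation': array([-2.38962845,  0.01617974, -2.13941717])}
top {'fx': 523.7192609175376, 'fy': 523.7192609175376, 'cx': 323.8867275287035, 'cy': 243.81314931733763, 'distortion': array([-0.06476867,  0.        ,  0.        ,  0.        ,  0.        ]), 'xyz': array([ 378.35945021, -127.35382027, 1343.24147836]), 'rotation': array([-3.01150665e+00,  1.54425593e-03, -1.55597936e+00])}
wrist {'fx': 408.03237238375107, 'fy': 408.03237238375107, 'cx': 314.24531574563133, 'cy': 239.50258961518057, 'distortion': array([-0.01498741,  0.        ,  0.        ,  0.        ,  0.        ]), 'hand_eye': array([[ 2.03455384e-03, -2.74865068e-01,  9.61480658e-01,
        -1.70507913e+02],
       [ 9.99997610e-01,  1.32858807e-03, -1.73624557e-03,
         1.14254922e+00],
       [-8.00178476e-04,  9.61481892e-01,  2.74867114e-01,
        -7.81149505e+01],
       [ 0.00000000e+00,  0.00000000e+00,  0.00000000e+00,
         1.00000000e+00]])}
```

View pics/scene0.png

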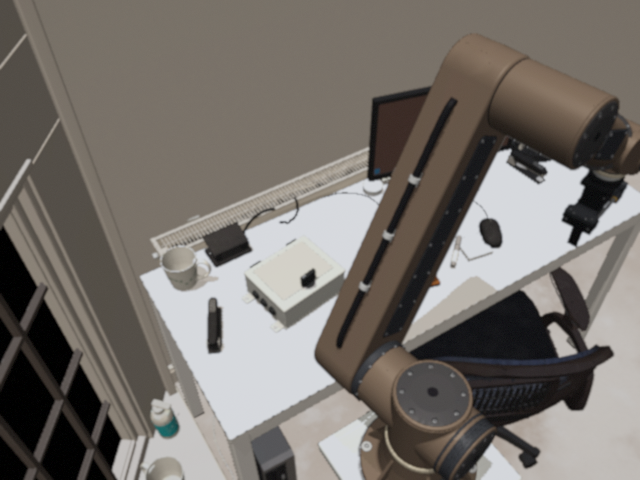

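View pics/top0.png

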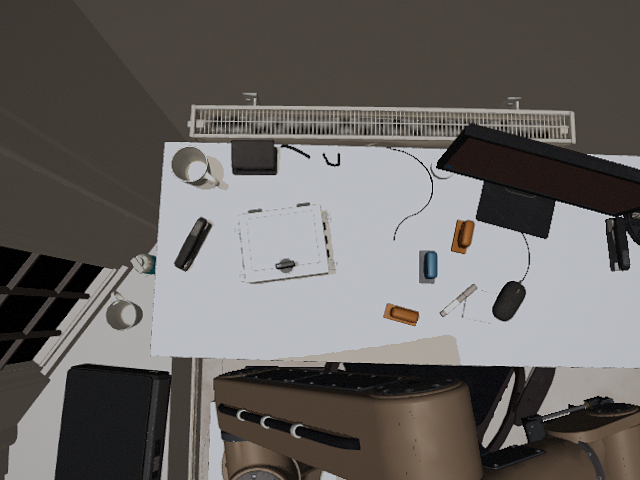

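View pics/wrist0.png

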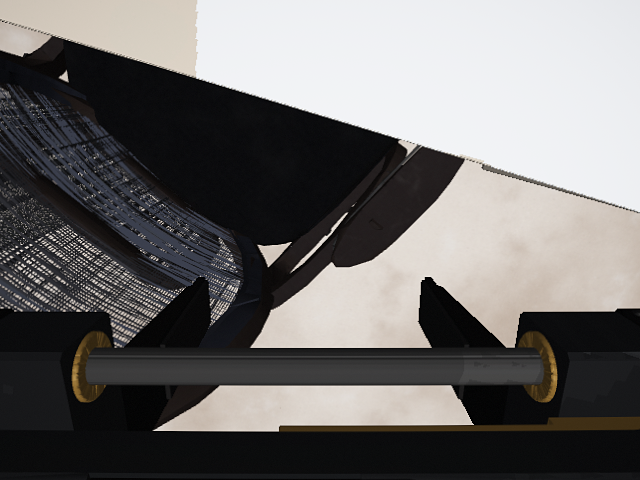

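Top view: box centred near (285,242), latch wing (285,266), blue tool (430,265). Orange-brown look-alikes at (463,236) and (402,314). Stapler (193,243), mug (192,166). The wrist camera sees only the chair and the desk edge.

```bash
cat >> h.py <<'E'
def cam_pose(s,c):
    if 'hand_eye' in c:
        H=np.asarray(c['hand_eye']); Rt=R.from_euler('xyz',s['tcp_rot']).as_matrix()
        return Rt@H[:3,:3], Rt@H[:3,3]+s['eef_pos']
    return R.from_euler('xyz',c['rotation']).as_matrix(), np.asarray(c['xyz'])
def K(c): return np.array([[c['fx'],0,c['cx']],[0,c['fy'],c['cy']],[0,0,1.]])
def ray(s,c,px,z):
    Rc,p=cam_pose(s,c)
    u=cv2.undistortPoints(np.asarray(px,float).reshape(-1,1,2),K(c),c['distortion']).reshape(-1,2)
    d=np.c_[u,np.ones(len(u))]@Rc.T
    return p+d*((z-p[2])/d[:,2])[:,None]
def proj(s,c,P):
    Rc,p=cam_pose(s,c)
    q=(np.asarray(P,float).reshape(-1,3)-p)@Rc
    return cv2.projectPoints(q,np.zeros(3),np.zeros(3),K(c),c['distortion'])[0].reshape(-1,2)
E
python3 - <<'E'
from h import *
import pickle
s,c=pickle.load(open('top0.pkl','rb'))
f=c['frame']; hsv=cv2.cvtColor(f,cv2.COLOR_RGB2HSV)
print(R.from_euler('xyz',c['rotation']).as_matrix().round(3))
def blobs(m,mn=60):
    n,l,st,ce=cv2.connectedComponentsWithStats(m.astype(np.uint8))
    return [(ce[i],st[i],(l==i)) for i in range(1,n) if st[i][4]>mn]
m=(hsv[...,0]>95)&(hsv[...,0]<120)&(hsv[...,1]>120)&(hsv[...,2]>50)
for ce,st,l in blobs(m): 
    r=cv2.minAreaRect(np.argwhere(l)[:,::-1].astype(np.float32)); print('blue',ce,st,r, ray(s,c,[ce],80), ray(s,c,cv2.boxPoints(r),80).round(0).tolist())
m=np.zeros_like(m); m[255:275,270:300]=hsv[255:275,270:300,2]<70
for ce,st,l in blobs(m,15):
    r=cv2.minAreaRect(np.argwhere(l)[:,::-1].astype(np.float32)); print('latch',ce,st,r, ray(s,c,[ce],119.5))
cv2.imwrite('pics/t_box.png',cv2.resize(f[190:300,180:480,::-1],None,fx=2.66,fy=2.66*1,interpolation=cv2.INTER_CUBIC))
cv2.imwrite('pics/t_box2.png',cv2.resize(f[195:295,225:345,::-1],None,fx=6,fy=6,interpolation=cv2.INTER_CUBIC))
E
```

```text
[[ 0.015 -0.991  0.13 ]
 [-1.    -0.014  0.003]
 [-0.002 -0.13  -0.992]]
blue [432.40833333 263.93333333] [427 252  10  26 120] ((431.5, 264.5), (25.0, 9.0), 90.0) [[ 498.18911646 -387.00109733   80.        ]] [[527.0, -374.0, 80.0], [527.0, -396.0, 80.0], [467.0, -395.0, 80.0], [466.0, -374.0, 80.0]]
latch [285.11111111 262.11111111] [280 261  11   3  18] ((285.0199890136719, 262.1399841308594), (1.4142136573791504, 10.18233871459961), 81.8698959350586) [[493.77113225 -32.73283179 119.5       ]]
latch [286.53191489 266.19148936] [276 261  19   8  47] ((285.51690673828125, 266.4646301269531), (5.325121879577637, 18.305105209350586), 70.55996704101562) [[484.21671928 -36.29767004 119.5       ]]
```

View pics/t_box2.png

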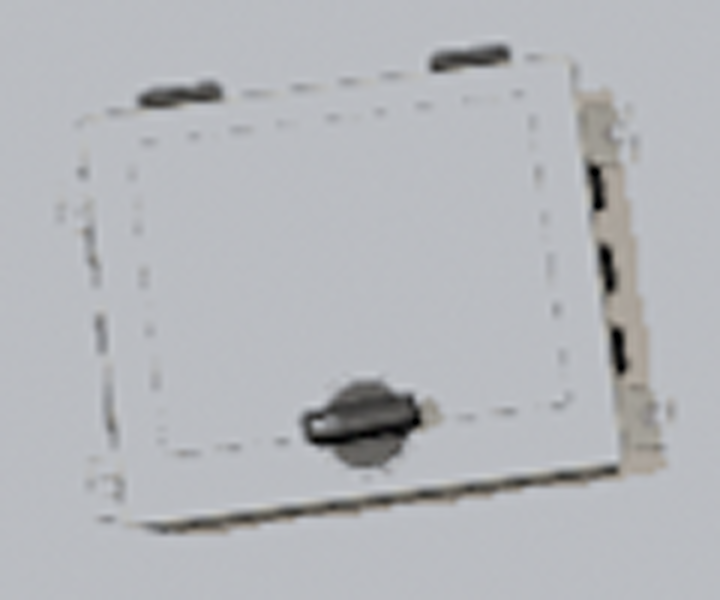

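View pics/t_box.png

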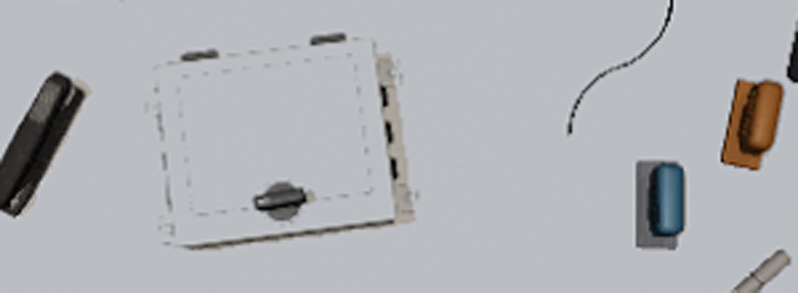

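Run:
```python
from h import *
import pickle
s,c=pickle.load(open('top0.pkl','rb'))
q=np.array([[105,520],[620,465],[572,58],[80,122]])/6+[225,195]-.42
P=ray(s,c,q,80.5);print(P.round(1))
for i in range(4): 
  d=P[(i+1)%4]-P[i]; print(np.linalg.norm(d),np.arctan2(d[1],d[0]))
print(P.mean(0))
# base disc of latch
print(ray(s,c,np.array([[366,424]])/6+[225,195]-.42,83))
print('bar',ray(s,c,np.array([[361,420]])/6+[225,195]-.42,119.5))
# tool foot: corners in t_box (2.66)
q=np.array([[637,162],[677,162],[677,248],[637,248]])/2.66+[180,190]-.3
print('foot',ray(s,c,q,13))
q=np.array([[667,203]])/2.66+[180,190]-.3
print('grip',ray(s,c,q,80))
```

```text
[[ 449.5   73.2   80.5]
 [ 474.8 -133.7   80.5]
 [ 641.4 -111.7   80.5]
 [ 612.    89.1   80.5]]
208.42205105362393 -1.4489888125033803
168.0234586141055 0.13105391236914724
203.0150630433031 1.716272708241518
163.25842285821125 -3.043738793090805
[544.41570645 -20.78415864  80.5       ]
[[489.62801378 -31.22688728  83.        ]]
bar [[487.94459384 -32.01728541 119.5       ]]
foot [[ 538.36584858 -367.09118992   13.        ]
 [ 538.91961424 -405.8112788    13.        ]
 [ 456.07379318 -404.86943352   13.        ]
 [ 455.5813437  -366.44647323   13.        ]]
grip [[ 493.0537529  -382.17590981   80.        ]]
```

Run:
```python
from h import *
s=env.state(); print(R.from_euler('xyz',s['tcp_rot']).as_matrix().round(3)); 
import pickle
s,c=pickle.load(open('wrist0.pkl','rb')); print(cam_pose(s,c))
s,c=pickle.load(open('top0.pkl','rb'))
print('mug',ray(s,c,[[190,166]],95),'stap',ray(s,c,[[193,243]],54))
```

```text
[[-0.     0.263 -0.965]
 [ 0.001 -0.965 -0.263]
 [-1.    -0.001 -0.   ]]
(array([[ 0.26345124, -0.92732267, -0.26583098],
       [-0.96466791, -0.25411952, -0.06956362],
       [-0.00304492,  0.27476524, -0.96150652]]), array([ 239.85608538, -583.58653658,  384.61427354]))
mug [[730.35052434 210.09702078  95.        ]] stap [[544.25045472 203.60699943  54.        ]]
```

Emit:
{"name": "apply_moves", "arguments": {"offset": [[0.5,0.9,0.4],[1.5,2.7,0.8],[2.6,4.6,1.2],[3.7,6.5,1.4],[4.8,8.4,1.4],[5.9,10.3,1.4],[7,12.2,1.4],[8.1,14.1,1.4],[9.2,16,1.4],[10.3,18,1.4],[11.4,20,1.4],[12.4,21.7,1.4],[13,22.9,1.4],[13,22.9,1.4],[13,22.9,1.4]], "yaw": [0.4,1.5,2.6,3.7,4.8,6,7.2,8.4,9.6,10.8,12,13,13.6,13.6,13.6], "jaw": [-1,-1,-1,-1,-1,-1,-1,-1,-1,-1,-1,-1,-1,-1,-1]}}

```text
t: 2.02
eef_pos: [488.4, -30.2, 249.4]
tcp_rot: [-1.555, 1.57, -3.006]
ft_force: [-0.8, 0.3, -1.2]
opening: 1.001
```

Run:
```python
from h import *
import pickle
s,c=shot('wrist','w1.png');pickle.dump((s,c),open('w1.pkl','wb'));print(s['t'],s['eef_pos'],s['tcp_rot'],s['joints'],s['ft_force'])
print(proj(s,c,[[489,-30,106.5]]))
```

```text
2.025 [488.44110457 -30.17157423 249.43470498] [-1.55479247  1.56993335 -3.00590365] [-1.96607656e-01  2.59486375e-01  1.83409778e+00 -3.24762109e-04
  1.04882430e+00 -3.16130769e-01] [-0.80451887  0.25269987 -1.19125299]
[[314.24222805 224.23471352]]
```

View pics/w1.png

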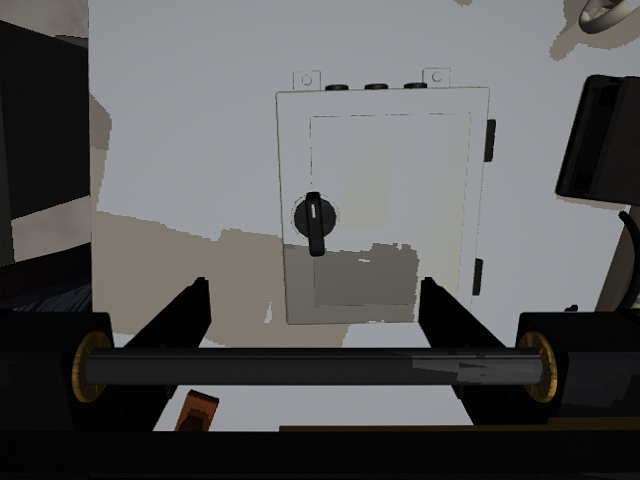

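Wrist view: lid corners near (277,94), (490,87), (287,324). Latch disc at (314,217), wing bar from (313,194) to (317,256).

Run:
```python
from h import *
import pickle
s,c=pickle.load(open('w1.pkl','rb'))
P=ray(s,c,[[277,93.5],[490,87],[286.5,324]],80.5);print(P.round(1))
for a,b in((0,1),(2,0)):
  d=P[b]-P[a];print(np.linalg.norm(d),np.arctan2(d[1],d[0]))
f=c['frame'];g=f.max(2)
m=np.zeros(g.shape,np.uint8);m[180:265,285:345]=g[180:265,285:345]<75
n,l,st,ce=cv2.connectedComponentsWithStats(m);print(st[1:],ce[1:])
# darkest (bar) vs disc
m2=np.zeros_like(m);m2[180:265,285:345]=g[180:265,285:345]<38
cv2.imwrite('pics/w1c.png',cv2.resize(f[175:275,270:370,::-1],None,fx=6,fy=6,interpolation=cv2.INTER_NEAREST))
```

```text
[[ 447.9   65.2   80.5]
 [ 613.4   90.4   80.5]
 [ 475.8 -133.    80.5]]
167.3466014868796 0.15106124468147453
200.18966316736882 1.710169463369484
[[ 294  192   42   65 1670]] [[314.73712575 221.54011976]]
```

View pics/w1c.png

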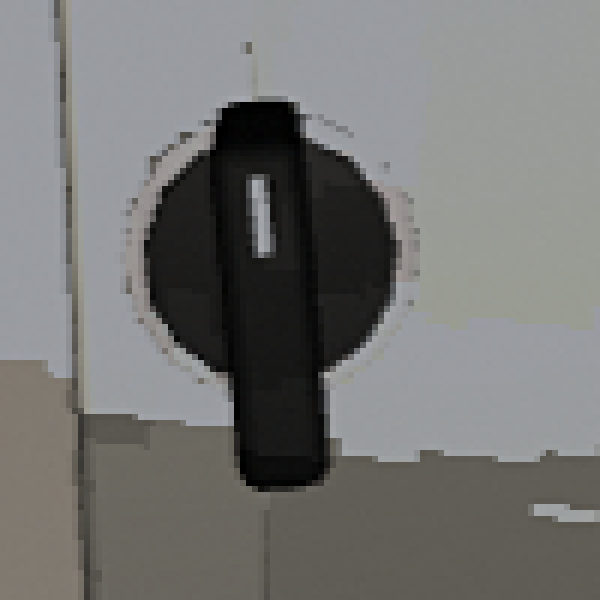

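Run:
```python
from h import *
import pickle
s,c=pickle.load(open('w1.pkl','rb'))
f=lambda q:np.array(q)/6+[270,175]-.42
print('disc',ray(s,c,f([[272,248]]),85))
P=ray(s,c,f([[260,142],[284,485]]),119.5);print(P,P.mean(0),np.linalg.norm(P[1]-P[0]));d=P[0]-P[1];print(np.arctan2(d[1],d[0])-np.pi/2)
```

```text
disc [[489.3078805  -28.00750915  85.        ]]
[[485.25677713  -7.21818432 119.5       ]
 [493.66581945 -51.24431663 119.5       ]] [489.46129829 -29.23125048 119.5       ] 44.82200708162814
0.18872804579771518
```

Emit:
{"name": "apply_moves", "arguments": {"offset": [[0.04,0.06,-0.6],[0.04,0.06,-2],[0.04,0.06,-3.6],[0.04,0.06,-5],[0.04,0.06,-6],[0.04,0.06,-6.38],[0.04,0.06,-6.38],[0.04,0.06,-6.38],[0.04,0.06,-6.38],[0.04,0.06,-6.38],[0.04,0.06,-6.38],[0.04,0.06,-6.38]], "yaw": [0.3,0.67,0.67,0.67,0.67,0.67,0.67,0.67,0.67,0.67,0.67,0.67], "jaw": [-1,-1,-1,-1,-1,-1,0.5,1,1,1,1,1]}}

```text
t: 3.58
eef_pos: [489.5, -29.1, 90.0]
tcp_rot: [-1.427, 1.57, -2.808]
ft_force: [-0.0, 0.3, 0.1]
opening: 0.426
```

Run:
```python
from h import *
s,c=shot('wrist','w2.png');print(s['t'],s['eef_pos'],s['joints'],s['ft_force'],s['moment'],s['opening']*95, s['joints'][0]-s['joints'][5])
```

```text
3.575 [489.53497277 -29.10261129  90.0142835 ] [-1.93990677e-01  4.84211037e-01  2.01154068e+00 -5.25286097e-04
  6.46384419e-01 -3.82563895e-01] [-0.04075604  0.30986911  0.08737209] [-0.05148295 -0.11939527  0.04363193] 40.470515727242905 0.18857321802424287
```

View pics/w2.png

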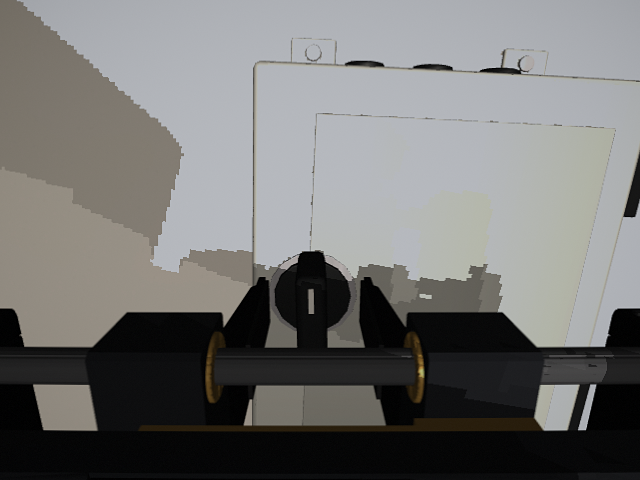

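The bar (312,300) is between the closing fingers (tips at 265 and 368). The fingers need more time to shut.

Emit:
{"name": "apply_moves", "arguments": {"offset": [[0,0,0],[0,0,0],[0,0,0],[0,0,0],[0,0,0]], "yaw": [0,0,0,0,0], "jaw": [1,1,1,1,1]}}

```text
t: 4.25
eef_pos: [488.5, -29.2, 89.9]
tcp_rot: [-1.701, 1.568, -3.082]
ft_force: [-4.2, -1.8, 2.7]
opening: 0.125
```

Emit:
{"name": "apply_moves", "arguments": {"offset": [[0,0,0],[0,0,0],[0,0,0],[0,0,0],[0,0,0],[0,0,0],[0,0,0],[0,0,0],[0,0,0],[0,0,0],[0,0,0],[0,0,0],[0,0,0]], "yaw": [0.6,2,3.4,4.8,6.2,7.6,9,10.4,11.8,13.2,14.2,14.6,14.6], "jaw": [1,1,1,1,1,1,1,1,1,1,1,1,1]}}

```text
t: 5.88
eef_pos: [488.1, -29.6, 89.9]
tcp_rot: [-1.983, 1.567, -1.835]
ft_force: [-1.9, -5.6, 3.0]
opening: 0.129
```

Run:
```python
from h import *
s,c=shot('wrist','w3.png');print(s['t'],s['eef_pos'],s['joints'],s['ft_force'],s['moment'],s['opening']*95, s['joints'][0]-s['joints'][5])
```

```text
5.875 [488.10398791 -29.60364896  89.91813328] [-0.19385984  0.4829598   2.01485715 -0.00561732  0.64402189 -1.90805204] [-1.90400114 -5.59593891  2.97252009] [-0.79593689  0.41273827 -0.11215036] 12.21240931042761 1.7141922050399194
```

View pics/w3.png

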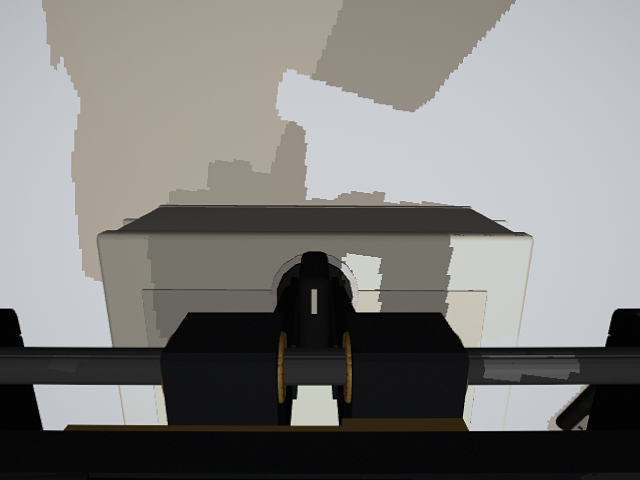

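Run:
```python
import numpy as np
b=.138;h=36.7
def rows(ths,t0):
    f=lambda t:np.array([-145*np.cos(t)+h*np.sin(t),145*np.sin(t)+h*np.cos(t)])
    o=[]
    for t in ths:
        d=(f(t)-f(t0))/25; o.append([round(d[0]*np.cos(b),2),round(d[0]*np.sin(b),2),round(d[1],2)])
    return o
print(rows(np.r_[.03,.08,.14,.2,.2],0)); print(rows(np.r_[.25,.32:1.68:18j],.2))
```

```text
[[np.float64(0.05), np.float64(0.01), np.float64(0.17)], [np.float64(0.13), np.float64(0.02), np.float64(0.46)], [np.float64(0.26), np.float64(0.04), np.float64(0.79)], [np.float64(0.4), np.float64(0.06), np.float64(1.12)], [np.float64(0.4), np.float64(0.06), np.float64(1.12)]]
[[np.float64(0.13), np.float64(0.02), np.float64(0.27)], [np.float64(0.35), np.float64(0.05), np.float64(0.63)], [np.float64(0.62), np.float64(0.09), np.float64(1.02)], [np.float64(0.92), np.float64(0.13), np.float64(1.39)], [np.float64(1.25), np.float64(0.17), np.float64(1.73)], [np.float64(1.6), np.float64(0.22), np.float64(2.05)], [np.float64(1.98), np.float64(0.28), np.float64(2.34)], [np.float64(2.38), np.float64(0.33), np.float64(2.59)], [np.float64(2.8), np.float64(0.39), np.float64(2.81)], [np.float64(3.24), np.float64(0.45), np.float64(3.0)], [np.float64(3.69), np.float64(0.51), np.float64(3.15)], [np.float64(4.15), np.float64(0.58), np.float64(3.27)], [np.float64(4.62), np.float64(0.64), np.float64(3.35)], [np.float64(5.09), np.float64(0.71), np.float64(3.39)], [np.float64(5.56), np.float64(0.77), np.float64(3.39)], [np.float64(6.03), np.float64(0.84), np.float64(3.35)], [np.float64(6.5), np.float64(0.9), np.float64(3.28)], [np.float64(6.96), np.float64(0.97), np.float64(3.16)], [np.float64(7.41), np.float64(1.03), np.float64(3.01)]]
```

Emit:
{"name": "apply_moves", "arguments": {"offset": [[0.05,0.01,0.17],[0.13,0.02,0.46],[0.26,0.04,0.79],[0.4,0.06,1.12],[0.4,0.06,1.12]], "yaw": [0,0,0,0,0], "jaw": [1,1,1,1,1]}}

```text
t: 6.55
eef_pos: [498.2, -28.1, 118.6]
tcp_rot: [-1.877, 1.567, -1.73]
ft_force: [-3.2, -3.4, -0.7]
opening: 0.127
```

Run:
```python
from h import *
s,c=shot('wrist','w4.png');print(s['t'],s['eef_pos'],s['joints'],s['ft_force'],s['moment'],s['opening']*95, s['joints'][0]-s['joints'][5])
```

```text
6.55 [498.18732924 -28.13745167 118.60419926] [-0.18690152  0.44655231  1.96703509 -0.0053994   0.72791177 -1.90144352] [-3.21551599 -3.4112544  -0.68019542] [-0.63048942  0.6598624  -0.04770875] 12.045332988169221 1.7145419978622904
```

View pics/w4.png

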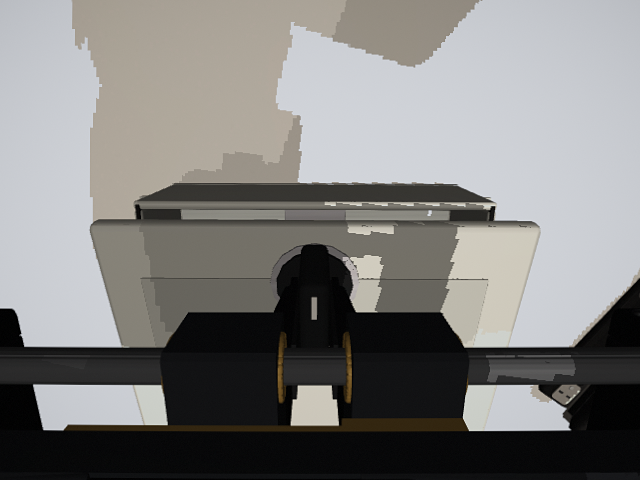

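The lid is lifting: its front edge (y≈222) is clear of the box rim (y≈205). I'll swing it up.

Emit:
{"name": "apply_moves", "arguments": {"offset": [[0.13,0.02,0.27],[0.35,0.05,0.63],[0.62,0.09,1.02],[0.92,0.13,1.39],[1.25,0.17,1.73],[1.6,0.22,2.05],[1.98,0.28,2.34],[2.38,0.33,2.59],[2.8,0.39,2.81],[3.24,0.45,3.0],[3.24,0.45,3.0]], "yaw": [0,0,0,0,0,0,0,0,0,0,0], "jaw": [1,1,1,1,1,1,1,1,1,1,1]}}

```text
t: 7.98
eef_pos: [579.4, -16.4, 194.2]
tcp_rot: [-1.762, 1.568, -1.614]
ft_force: [-4.4, -0.4, 4.0]
opening: 0.125
```

Run:
```python
from h import *
s,c=shot('wrist','w5.png');print(s['t'],s['eef_pos'],s['joints'],s['ft_force'],s['moment'],s['opening']*95, s['joints'][0]-s['joints'][5])
```

```text
7.975 [579.35806793 -16.40631236 194.21891486] [-0.14079007  0.44807192  1.69711679 -0.00370441  0.99610261 -1.85759344] [-4.3829802  -0.36853547  4.01454653] [ 0.22337072  0.91970014 -0.11283358] 11.835770367288534 1.7168033637950861
```

View pics/w5.png

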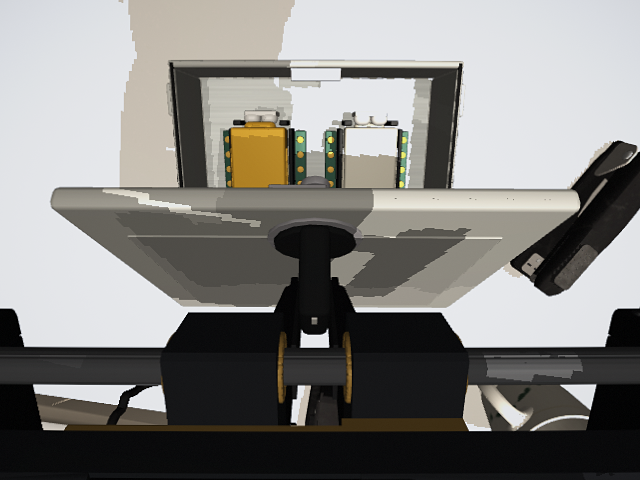

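The lid is about 1 rad open. The yellow cover is at (258,155), in the −y bay, and the white one is at (370,155). I'll keep swinging.

Emit:
{"name": "apply_moves", "arguments": {"offset": [[0.2,0.03,0.07],[0.6,0.08,0.19],[1.05,0.14,0.3],[1.5,0.2,0.37],[1.97,0.27,0.4],[2.44,0.33,0.39],[2.91,0.4,0.35],[3.38,0.46,0.27],[3.84,0.53,0.15],[4.22,0.58,0.0],[4.22,0.58,0.0]], "yaw": [0,0,0,0,0,0,0,0,0,0,0], "jaw": [1,1,1,1,1,1,1,1,1,1,1]}}

```text
t: 9.4
eef_pos: [686.9, -1.0, 196.3]
tcp_rot: [-0.462, 1.564, -0.314]
ft_force: [2.8, 4.1, 9.1]
opening: 0.122
```

Run:
```python
from h import *
import pickle
s,c=shot('wrist','w6.png');pickle.dump((s,c),open('w6.pkl','wb'));print(s['t'],s['eef_pos'],s['joints'],s['ft_force'],s['moment'],s['opening']*95, s['joints'][0]-s['joints'][5])
r=shot('top','t6.png');pickle.dump(r,open('t6.pkl','wb'))
r=shot('scene','s6.png');pickle.dump(r,open('s6.pkl','wb'))
```

```text
9.4 [686.85140819  -0.98950662 196.34622109] [-9.69348742e-02  5.94570629e-01  1.41774614e+00 -1.67033569e-03
  1.12245013e+00 -1.81528543e+00] [2.78446823 4.12267732 9.14584215] [ 0.76459265 -0.31186469 -0.08516215] 11.59274499572802 1.718350560650667
```

View pics/w6.png

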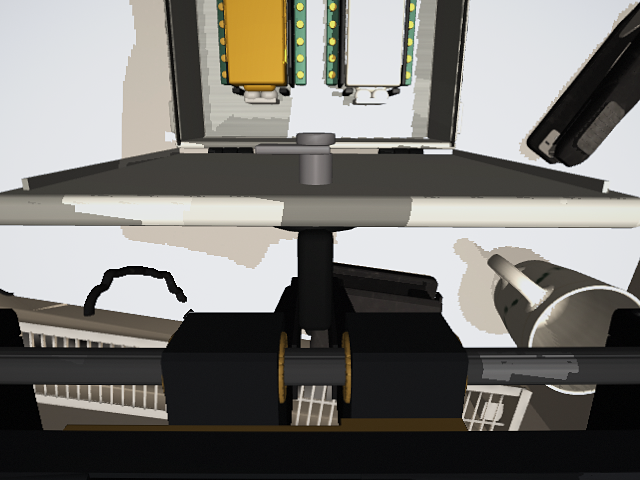

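View pics/s6.png

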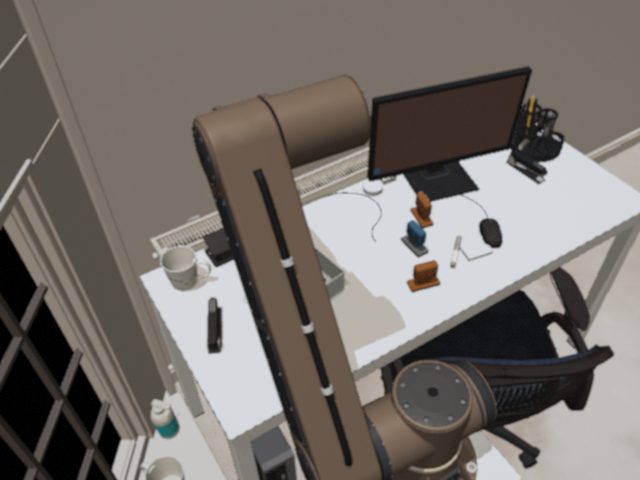

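View pics/t6.png

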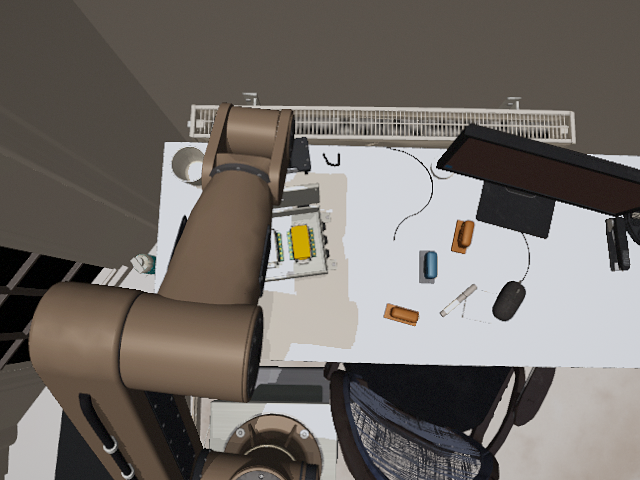

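The lid is up (about 1.7 rad) and the bar is held horizontal. I'll release, rise clear, and look into the box from above.

Emit:
{"name": "apply_moves", "arguments": {"offset": [[0,0,0],[0,0,0],[0,0,0],[0,0,0],[0,0,0],[0.1,0,0.6],[0.1,0,2],[0.1,0,3.6],[0,0,4.8],[-0.6,-0.3,5.3],[-2,-0.8,5.4],[-3.6,-1.5,5.4],[-5,-2.1,5.4],[-5.8,-2.4,5.4],[-5.8,-2.4,5.4],[-5.8,-2.4,5.4]], "yaw": [0,0,0,0,0,0,0,0,0,0,0,0,0,0,0,0], "jaw": [0,-0.2,-0.2,-0.2,-0.2,-0.2,-0.2,-0.2,-0.2,-0.2,-0.2,-0.2,-0.2,-0.2,-0.2,-0.2]}}

```text
t: 11.55
eef_pos: [541.8, -61.1, 331.4]
tcp_rot: [-0.445, 1.564, -0.297]
ft_force: [-0.2, -0.7, -0.7]
opening: 0.599
```

Run:
```python
from h import *
import pickle
s,c=shot('wrist','w7.png');pickle.dump((s,c),open('w7.pkl','wb'));print(s['t'],s['eef_pos'],s['joints'],s['ft_force'],s['moment'],s['opening']*95, s['joints'][0]-s['joints'][5])
```

```text
11.55 [541.79521998 -61.06627826 331.4042987 ] [-2.33166052e-01  2.72061391e-01  1.58828190e+00 -4.88951710e-04
  1.27398498e+00 -1.95181934e+00] [-0.16778782 -0.66829606 -0.69991589] [ 0.08948976 -0.10781799  0.01638756] 56.87751373501054 1.7186532917452744
```

View pics/w7.png

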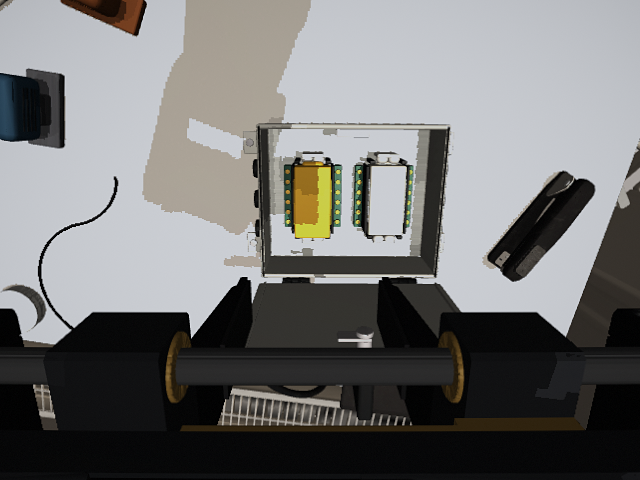

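Wrist view: lid stays up. Yellow cover spans about x 293–332, y 160–240. White cover at (384,200). Box rim from (258,125) to (450,277). Blue tool at top left (35,105).

Run:
```python
from h import *
import pickle
s,c=pickle.load(open('w7.pkl','rb'))
f=c['frame'];hsv=cv2.cvtColor(f,cv2.COLOR_RGB2HSV)
m=((hsv[...,0]>15)&(hsv[...,0]<35)&(hsv[...,1]>130)&(hsv[...,2]>90)).astype(np.uint8);m[:,:270]=0;m[260:]=0
m=cv2.morphologyEx(m,cv2.MORPH_OPEN,np.ones((9,9)))
n,l,st,ce=cv2.connectedComponentsWithStats(m);print(st[1:],ce[1:])
i=1+st[1:,4].argmax()
r=cv2.minAreaRect(np.argwhere(l==i)[:,::-1].astype(np.float32));print(r)
P=ray(s,c,cv2.boxPoints(r),60);print(P.round(1),P.mean(0));
for k in range(2):
  d=P[k+1]-P[k];print(np.linalg.norm(d),np.arctan2(d[1],d[0]))
print('rim',ray(s,c,[[258,125],[450,125],[262,277],[437,277]],70).round(1))
cv2.imwrite('pics/w7c.png',cv2.resize(f[120:280,250:460,::-1],None,fx=3.7,fy=3.7,interpolation=cv2.INTER_NEAREST))
cv2.imwrite('pics/w7t.png',cv2.resize(f[50:170,0:90,::-1],None,fx=5,fy=5,interpolation=cv2.INTER_NEAREST))
```

```text
[[ 294  167   38   71 2624]] [[312.23780488 201.81516768]]
((312.5, 202.0), (70.0, 37.0), 90.0)
[[515.8 -87.9  60. ]
 [510.  -48.6  60. ]
 [587.  -36.2  60. ]
 [593.2 -77.4  60. ]] [551.51332206 -62.52179212  60.        ]
39.66531682083214 1.7196799022130984
78.06728038887383 0.16023926165038835
rim [[ 478.  -129.6   70. ]
 [ 448.8   64.1   70. ]
 [ 642.4 -106.8   70. ]
 [ 613.    89.4   70. ]]
```

View pics/w7c.png

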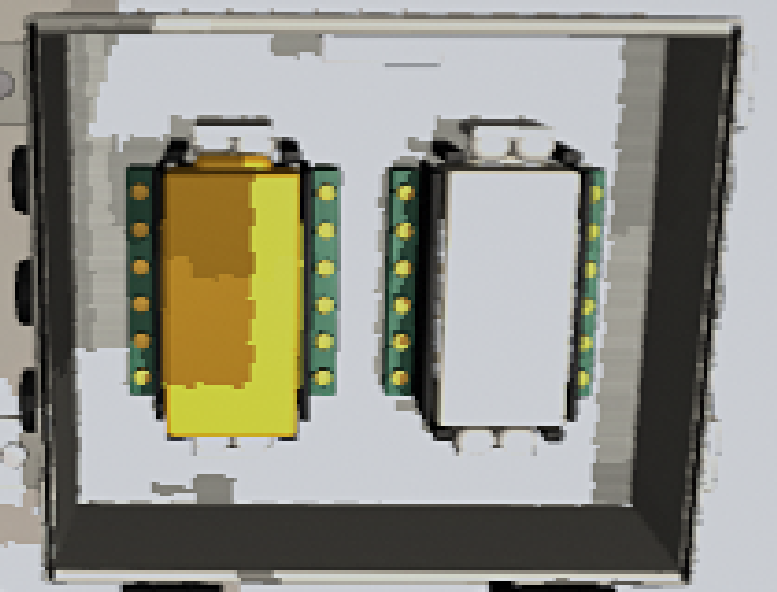

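View pics/w7t.png

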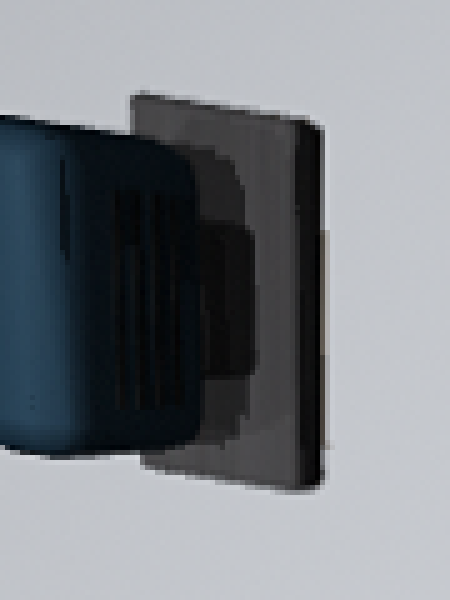

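Run:
```python
from h import *
import pickle
s,c=pickle.load(open('w7.pkl','rb'))
P=ray(s,c,np.array([[132,93],[300,118],[302,490],[145,467]])/5+[0,50]-.4,13);print(P.round(1),P.mean(0))
for k in range(3):
  d=P[k+1]-P[k];print(np.linalg.norm(d),np.arctan2(d[1],d[0]))
```

```text
[[ 456.4 -401.8   13. ]
 [ 456.3 -364.2   13. ]
 [ 539.3 -365.4   13. ]
 [ 539.3 -402.3   13. ]] [ 497.81579846 -383.41259763   13.        ]
37.67855605591232 1.571848265776263
82.95861074883638 -0.014642984420656072
36.905182459041036 -1.5705437334349344
```

Emit:
{"name": "apply_moves", "arguments": {"offset": [[-0.1,-0.6,0],[-0.4,-2.4,0],[-0.7,-4.6,-0.4],[-1,-6.8,-1],[-1.4,-9,-1.8],[-1.7,-11,-2.6],[-1.8,-12.4,-3.1],[-1.8,-12.9,-3.2],[-1.8,-12.9,-3.2],[-1.8,-12.9,-3.2]], "yaw": [0,-0.2,-0.5,-0.8,-1.1,-1.4,-1.47,-1.47,-1.47,-1.47], "jaw": [-0.5,-0.5,-0.5,-0.5,-0.5,-0.5,-0.5,-0.5,-0.5,-0.5]}}

```text
t: 12.85
eef_pos: [497.4, -382.5, 251.8]
tcp_rot: [-0.453, 1.563, -0.457]
ft_force: [-0.2, 0.7, 0.4]
opening: 0.749
```

Run:
```python
from h import *
import pickle
s,c=shot('wrist','w8.png');pickle.dump((s,c),open('w8.pkl','wb'));print(s['t'],s['eef_pos'],s['joints'],s['ft_force'],s['moment'],s['opening']*95, s['joints'][0]-s['joints'][5])
```

```text
12.85 [ 497.35108121 -382.50632647  251.7809455 ] [-0.76181479  0.45876666  1.51047298  0.00245716  1.16517254 -2.32908077] [-0.20918126  0.72787833  0.38060945] [ 0.10158781 -0.17481592  0.00122388] 71.13538323485962 1.5672659805109457
```

View pics/w8.png

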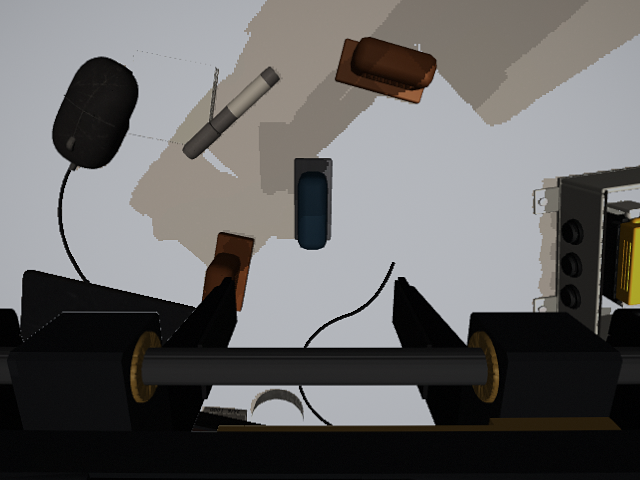

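Run:
```python
from h import *
import pickle
s,c=pickle.load(open('w8.pkl','rb'))
f=c['frame'];cv2.imwrite('pics/w8c.png',cv2.resize(f[145:325,200:350,::-1],None,fx=3.3,fy=3.3,interpolation=cv2.INTER_NEAREST))
hsv=cv2.cvtColor(f,cv2.COLOR_RGB2HSV)
m=((hsv[...,0]>95)&(hsv[...,0]<120)&(hsv[...,1]>90)&(hsv[...,2]>30)).astype(np.uint8);m[:,:280]=0;m[:,345:]=0;m[:150]=0;m[260:]=0
n,l,st,ce=cv2.connectedComponentsWithStats(m);i=1+st[1:,4].argmax();print(st[i],ce[i])
r=cv2.minAreaRect(np.argwhere(l==i)[:,::-1].astype(np.float32));print(r)
P=ray(s,c,cv2.boxPoints(r),80);print(P.round(1),P.mean(0))
P=ray(s,c,[[294,158.5],[332,158.5]],13);print('foot front corners',P)
print('brown foot',ray(s,c,[[219,233],[254,238],[240,310]],13),ray(s,c,[[206,270],[240,260]],80))
```

```text
[ 300  179   25   69 1516] [312.10026385 214.21437995]
((312.0, 213.0), (68.0, 24.0), 90.0)
[[ 466.8 -395.1   80. ]
 [ 466.8 -375.    80. ]
 [ 526.4 -374.8   80. ]
 [ 526.4 -395.9   80. ]] [ 496.59840334 -385.20939177   80.        ]
foot front corners [[ 455.80734949 -403.20279819   13.        ]
 [ 455.94272683 -365.69224442   13.        ]]
brown foot [[ 531.82621126 -482.58141846   13.        ]
 [ 537.36271886 -446.37879298   13.        ]
 [ 619.82585061 -465.57449482   13.        ]] [[ 547.63876827 -480.22145736   80.        ]
 [ 538.27444888 -449.2653534    80.        ]]
```

View pics/w8c.png

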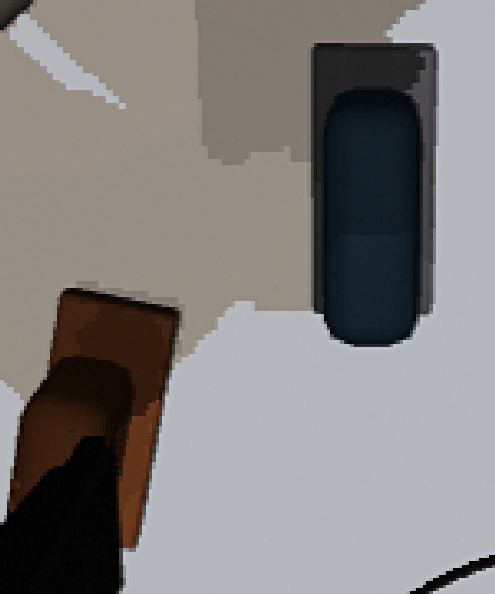

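The tool is upright and aligned with the jaws. Look-alike foot is at y < −446, clear of the fingers. I'll descend and grasp.

Emit:
{"name": "apply_moves", "arguments": {"offset": [[0.02,-0.09,-0.7],[0.02,-0.09,-2.3],[0.02,-0.09,-4.2],[0.02,-0.09,-6.1],[0.02,-0.09,-7.6],[0.02,-0.09,-8.4],[0.02,-0.09,-8.58],[0.02,-0.09,-8.58],[0.02,-0.09,-8.58],[0.02,-0.09,-8.58],[0.02,-0.09,-8.58],[0.02,-0.09,-8.58],[0.02,-0.09,-8.58],[0.02,-0.09,-8.58]], "yaw": [0,0,0,0,0,0,0,0,0,0,0,0,0,0], "jaw": [0,0,0,0,0,0,0,0,1,1,1,1,1,1]}}

```text
t: 14.65
eef_pos: [498.1, -384.9, 38.0]
tcp_rot: [-0.495, 1.562, -0.499]
ft_force: [-1.4, -0.1, 6.2]
opening: 0.269
```

Run:
```python
from h import *
import pickle
s,c=shot('wrist','w9.png');pickle.dump((s,c),open('w9.pkl','wb'));print(s['t'],s['eef_pos'],s['joints'],s['ft_force'],s['moment'],s['opening']*95, s['joints'][0]-s['joints'][5])
```

```text
14.65 [ 498.07309873 -384.86183816   37.99814352] [-0.76373254  0.70471099  1.70218789  0.00336828  0.72644333 -2.33271914] [-1.4214367  -0.14788127  6.16758418] [ 0.28576205 -0.04327213  0.02913696] 25.571063261108264 1.5689866039574814
```

View pics/w9.png

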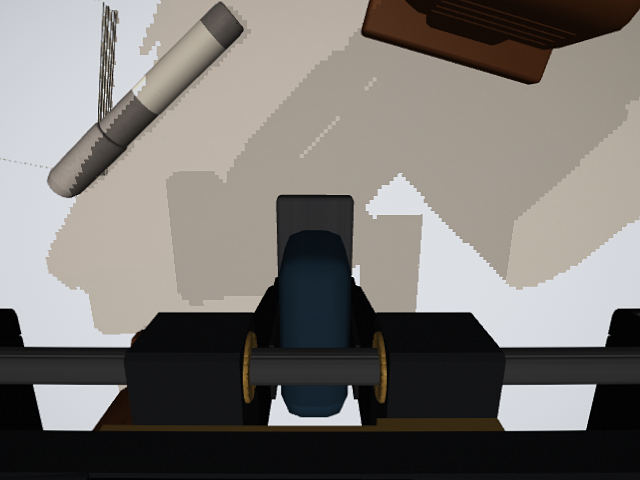

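Run:
```python
from h import *
import pickle
s,c=pickle.load(open('w9.pkl','rb'))
P=ray(s,c,[[278,196],[353,196]],13);print(P, P[1]-P[0], P.mean(0)+[42,0,0]-s['eef_pos'])
```

```text
[[ 455.28782183 -402.834996     13.        ]
 [ 455.40217032 -366.61592644   13.        ]] [ 0.11434849 36.21906956  0.        ] [ -0.72810266   0.13637695 -24.99814352]
```

Emit:
{"name": "apply_moves", "arguments": {"offset": [[0,0,0.4],[0,0,1.4],[0,0,3],[0,0,4.6],[0.1,0.6,6],[0.4,2.2,6.6],[0.8,4.2,6.8],[1.2,6.4,6.8],[1.5,8.6,6.8],[1.8,10.6,6.8],[2,12,6.8],[2.1,12.7,6.8],[2.14,12.9,6.8],[2.14,12.9,6.8],[2.14,12.9,6.8]], "yaw": [0,0,0,0,0,0.2,0.4,0.7,1,1.3,1.42,1.42,1.42,1.42,1.42], "jaw": [1,1,1,1,1,1,1,1,1,1,1,1,1,1,1]}}

```text
t: 16.58
eef_pos: [551.5, -63.3, 207.9]
tcp_rot: [-0.512, 1.562, -0.369]
ft_force: [-1.3, -0.5, -2.3]
opening: 0.272
```

Run:
```python
from h import *
import pickle
s,c=shot('wrist','w10.png');pickle.dump((s,c),open('w10.pkl','wb'));print(s['t'],s['eef_pos'],s['joints'],s['ft_force'],s['moment'],s['opening']*95, s['joints'][0]-s['joints'][5])
```

```text
16.575 [551.50676519 -63.34418989 207.94572297] [-2.32783466e-01  3.96043396e-01  1.74537809e+00 -1.36379131e-03
  9.91814334e-01 -1.94599986e+00] [-1.2629374  -0.50832516 -2.32659575] [ 0.09690708 -0.16931077  0.01616154] 25.844774019795867 1.7132163903074866
```

View pics/w10.png

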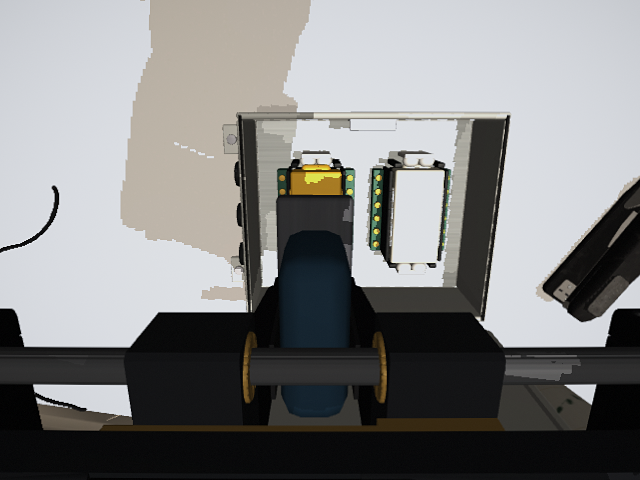

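Run:
```python
from h import *
import pickle
s,c=pickle.load(open('w10.pkl','rb'));f=c['frame']
cv2.imwrite('pics/w10c.png',cv2.resize(f[140:260,260:370,::-1],None,fx=5,fy=5,interpolation=cv2.INTER_NEAREST))
x=np.array([np.cos(.1425),np.sin(.1425),0])
P=ray(s,c,[[277,196.5],[352.5,196.5]],183);print('foot',P,P.mean(0)+42*x-s['eef_pos'])
hsv=cv2.cvtColor(f,cv2.COLOR_RGB2HSV)
m=((hsv[...,0]>15)&(hsv[...,0]<35)&(hsv[...,1]>130)&(hsv[...,2]>90))
for r in (175,180,185,190):
    q=np.where(m[r,285:352])[0]+285; e=ray(s,c,[[q[0]-.5,r],[q[-1]+.5,r]],60); print(r,q[0],q[-1],e.mean(0)); 
    d=e.mean(0)-[551.6,-62.5,60]; print(d@x, d@[-x[1],x[0],0], np.linalg.norm(e[1]-e[0]))
```

```text
foot [[512.05102705 -87.96979471 183.        ]
 [506.80598846 -51.88172481 183.        ]] [ -0.50396758  -0.6168048  -24.94572297]
175 291 351 [514.33627818 -64.41912495  60.        ]
-37.158569088211 3.3924545093660257 47.35289918433504
180 291 351 [518.17564467 -63.8445926   60.        ]
-33.27652419128964 3.415903442957351 47.51413839452674
185 291 340 [522.66034464 -67.5196574   60.        ]
-29.359207089635742 -0.8588201458011051 39.07995782795413
190 290 351 [525.98914524 -63.0719363   60.        ]
-25.43248964806579 3.071068720635081 48.62512757852563
```

View pics/w10c.png

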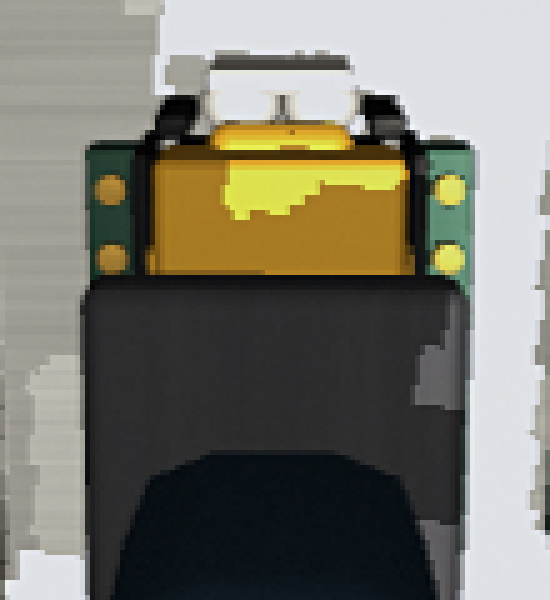

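Emit:
{"name": "apply_moves", "arguments": {"offset": [[0.03,0.03,-0.5],[0.03,0.03,-1.6],[0.03,0.03,-2.8],[0.03,0.03,-3.7],[0.03,0.03,-4.1],[0.03,0.03,-4.1],[0.03,0.03,-4.1]], "yaw": [0.05,0.05,0.05,0.05,0.05,0.05,0.05], "jaw": [1,1,1,1,1,1,1]}}

```text
t: 17.5
eef_pos: [552.6, -62.7, 106.1]
tcp_rot: [-0.492, 1.561, -0.344]
ft_force: [-0.3, -0.3, -2.5]
opening: 0.273
```

Run:
```python
from h import *
import pickle
s,c=shot('wrist','w11.png');pickle.dump((s,c),open('w11.pkl','wb'));print(s['t'],s['eef_pos'],s['joints'],s['ft_force'],s['moment'],s['opening']*95, s['joints'][0]-s['joints'][5])
```

```text
17.5 [552.61765118 -62.68879514 106.07162024] [-2.31200614e-01  5.27632453e-01  1.84673189e+00 -1.55436575e-03
  7.57799987e-01 -1.94921591e+00] [-0.28805731 -0.25904839 -2.54214747] [ 0.16477972 -0.16454252 -0.00301722] 25.97926289120028 1.718015295698001
```

View pics/w11.png

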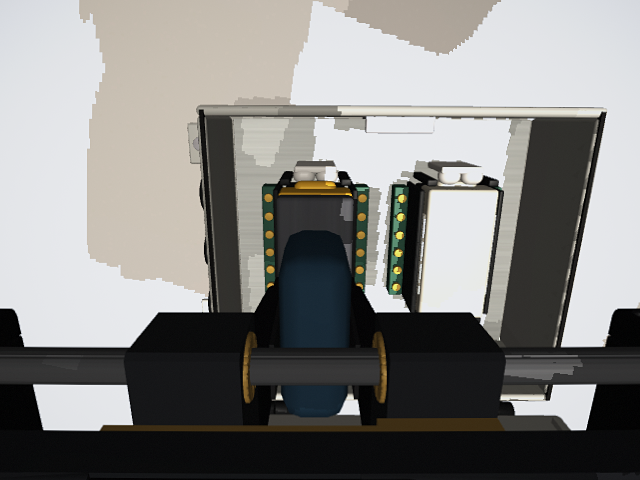

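Run:
```python
from h import *
import pickle
s,c=pickle.load(open('w11.pkl','rb'));f=c['frame']
cv2.imwrite('pics/w11c.png',cv2.resize(f[150:270,250:380,::-1],None,fx=5,fy=5,interpolation=cv2.INTER_NEAREST))
x=np.array([np.cos(.147),np.sin(.147),0]);y=np.array([-x[1],x[0],0])
C=np.array([551.6,-62.7,60]);print(proj(s,c,[C-40*x-20*y,C-40*x+20*y,C-44*x]))
F=s['eef_pos']+[-.6,-.3,-25];print(proj(s,c,[F-42*x-19*y,F-42*x+19*y]))
```

```text
[[278.66016616 192.09563426]
 [353.61276024 192.28595072]
 [316.15694268 184.71423436]]
[[276.17978133 196.24738083]
 [354.85654886 196.44806203]]
```

View pics/w11c.png

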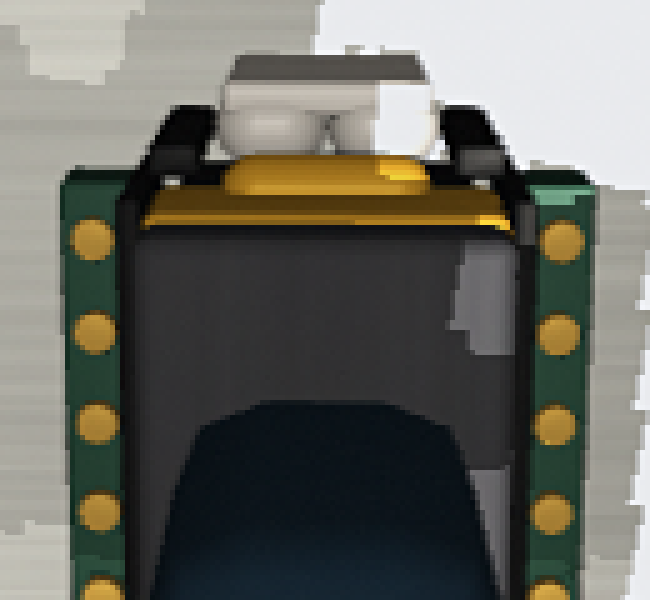

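Emit:
{"name": "apply_moves", "arguments": {"offset": [[0.02,0,-0.2],[0.02,0,-0.35],[0.02,0,-0.45],[0.02,0,-0.55],[0.02,0,-0.65],[0.02,0,-0.75],[0.02,0,-0.82],[0.02,0,-0.82]], "yaw": [0,0,0,0,0,0,0,0], "jaw": [1,1,1,1,1,1,1,1]}}

```text
t: 18.55
eef_pos: [553.0, -62.6, 85.9]
tcp_rot: [-0.487, 1.561, -0.339]
ft_force: [-1.4, 0.1, 5.8]
opening: 0.27
```

Run:
```python
from h import *
import pickle
s,c=shot('wrist','w12.png');pickle.dump((s,c),open('w12.pkl','wb'));print(s['t'],s['eef_pos'],s['joints'],s['ft_force'],s['moment'],s['opening']*95, s['joints'][0]-s['joints'][5])
```

```text
18.55 [552.96559663 -62.60600736  85.93332477] [-2.30938463e-01  5.57750675e-01  1.86120746e+00 -1.54592002e-03
  7.13284422e-01 -1.94884007e+00] [-1.35196162  0.14526421  5.7820118 ] [ 0.26171798  0.35679909 -0.06937455] 25.638754424427574 1.7179016063514385
```

View pics/w12.png

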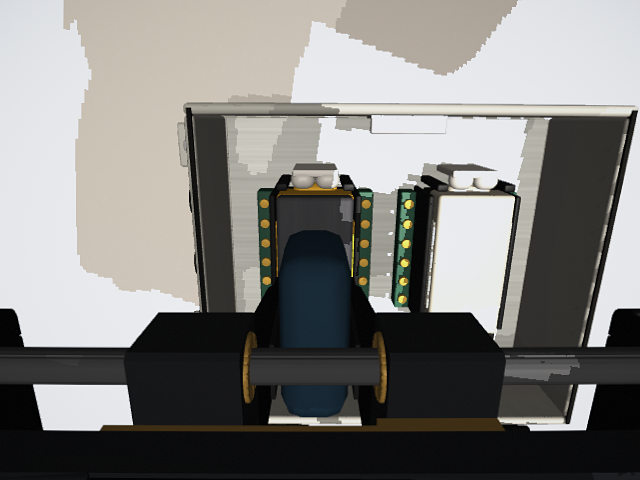

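Emit:
{"name": "apply_moves", "arguments": {"offset": [[0,0,-0.06],[0,0,-0.12],[0,0,-0.16],[0,0,-0.16]], "yaw": [0,0,0,0], "jaw": [1,1,1,1]}}

```text
t: 19.1
eef_pos: [553.8, -62.6, 85.1]
tcp_rot: [-0.42, 1.558, -0.273]
ft_force: [-9.5, 2.4, 37.8]
opening: 0.273
```

Run:
```python
from h import *
s=env.state();print(s['t'],s['eef_pos'],s['ft_force'],s['moment'])
```

```text
19.1 [553.83579274 -62.599088    85.11678032] [-9.49794286  2.37088569 37.77794366] [ 1.1033164   1.33600497 -0.13924973]
```

A hard stop at 38 N with the sole at about 47.5 mm, so the cover should be home. I'll lift the tool and look.

Emit:
{"name": "apply_moves", "arguments": {"offset": [[0,0,0.3],[0,0,1.2],[0,0,2.6],[0,0,4],[-1,-0.1,5],[-2,-0.3,5.2],[-2,-0.3,5.2],[-2,-0.3,5.2]], "yaw": [0,0,0,0,0,0,0,0], "jaw": [1,1,1,1,1,1,1,1]}}

```text
t: 20.1
eef_pos: [504.3, -70.1, 214.9]
tcp_rot: [-0.416, 1.558, -0.268]
ft_force: [-0.3, -0.9, -1.2]
opening: 0.273
```

Run:
```python
from h import *
import pickle
s,c=shot('wrist','w13.png');pickle.dump((s,c),open('w13.pkl','wb'));print(s['t'],s['eef_pos'],s['joints'],s['ft_force'],s['moment'],s['opening']*95, s['joints'][0]-s['joints'][5])
```

```text
20.1 [504.27238148 -70.1057334  214.91381801] [-2.67938962e-01  3.21699760e-01  1.84592669e+00 -4.13450835e-06
  9.60791996e-01 -1.98631839e+00] [-0.30507328 -0.85826685 -1.16737522] [ 0.09028772 -0.09412212 -0.01360932] 25.925257780051744 1.7183794281558549
```

View pics/w13.png

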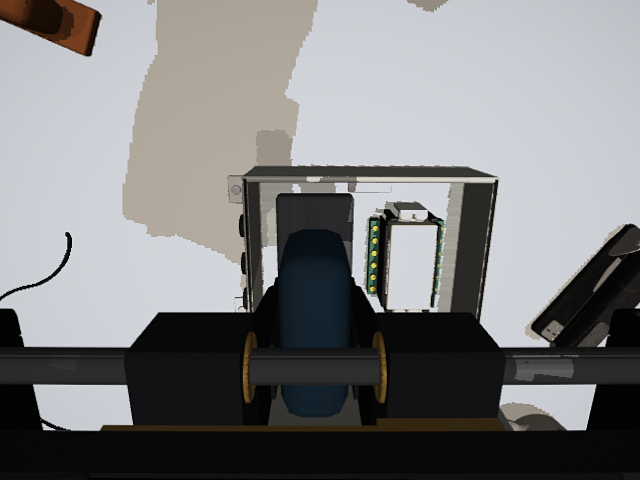

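Emit:
{"name": "apply_moves", "arguments": {"offset": [[0.3,-0.5,0],[0.8,-1.8,0],[1.2,-2.8,0],[1.2,-3,0],[1.2,-3,0]], "yaw": [0,0,0,0,0], "jaw": [1,1,1,1,1]}}

```text
t: 20.78
eef_pos: [534.1, -145.2, 214.3]
tcp_rot: [-0.397, 1.559, -0.25]
ft_force: [0.6, 0.1, -2.4]
opening: 0.272
```

Run:
```python
from h import *
import pickle
s,c=shot('wrist','w14.png');pickle.dump((s,c),open('w14.pkl','wb'));print(s['t'],s['eef_pos'],s['ft_force'], s['joints'][0]-s['joints'][5])
f=c['frame'];cv2.imwrite('pics/w14c.png',cv2.resize(f[100:330,330:600,::-1],None,fx=2.6,fy=2.6,interpolation=cv2.INTER_NEAREST))
```

```text
20.775 [ 534.10380005 -145.24939411  214.34347171] [ 0.63167915  0.06581457 -2.38009684] 1.7187450337113512
```

View pics/w14c.png

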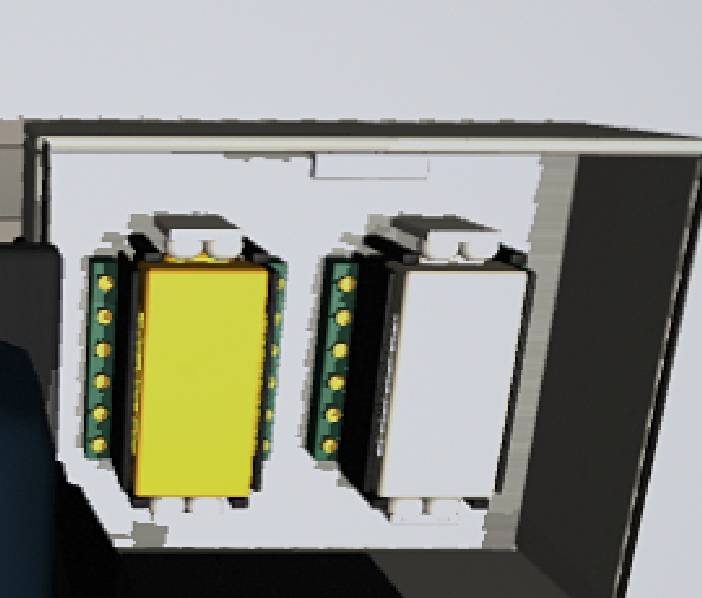

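Run:
```python
from h import *
import pickle
s,c=pickle.load(open('w14.pkl','rb'))
g=lambda q:np.array(q)/2.6+[330,100]-.4
Y=[[148,268],[268,267],[251,497],[133,497]];W=[[404,270],[527,271],[500,500],[378,497]]
x=np.array([np.cos(.147),np.sin(.147),0]);y=np.array([-x[1],x[0],0]);o=np.array([545.9,-20.8,0])
for z in (48,60):
    for n,q in (('Y',Y),('W',W)):
        P=ray(s,c,g(q),z); print(z,n,[(round((p-o)@x,1),round((p-o)@y,1)) for p in P])
```

```text
48 Y [(np.float64(-40.8), np.float64(-62.0)), (np.float64(-41.2), np.float64(-23.3)), (np.float64(39.0), np.float64(-22.5)), (np.float64(39.1), np.float64(-63.0))]
48 W [(np.float64(-40.4), np.float64(20.7)), (np.float64(-40.1), np.float64(60.7)), (np.float64(40.1), np.float64(63.7)), (np.float64(39.0), np.float64(21.3))]
60 Y [(np.float64(-43.3), np.float64(-64.1)), (np.float64(-43.7), np.float64(-26.9)), (np.float64(33.7), np.float64(-26.0)), (np.float64(33.8), np.float64(-65.1))]
60 W [(np.float64(-42.8), np.float64(15.6)), (np.float64(-42.6), np.float64(54.2)), (np.float64(34.8), np.float64(57.0)), (np.float64(33.7), np.float64(16.2))]
```

The yellow cover measures ±40 × 20 mm about (−1, −42) at a 48 mm height, level with the white one, so both ends are seated. I'll take the tool back to its spot.

Emit:
{"name": "apply_moves", "arguments": {"offset": [[-0.1,-0.6,0],[-0.4,-2.2,0],[-0.7,-4.4,0],[-1,-6.6,-0.4],[-1.3,-8.6,-1.4],[-1.44,-9.5,-2.8],[-1.44,-9.59,-4.4],[-1.44,-9.59,-5.8],[-1.44,-9.59,-6.7],[-1.44,-9.59,-6.9],[-1.44,-9.59,-6.9]], "yaw": [-0.1,-0.3,-0.6,-0.9,-1.2,-1.43,-1.43,-1.43,-1.43,-1.43,-1.43], "jaw": [1,1,1,1,1,1,1,1,1,1,1]}}

```text
t: 22.2
eef_pos: [498.1, -384.8, 42.5]
tcp_rot: [-0.411, 1.558, -0.414]
ft_force: [1.2, -0.5, -2.1]
opening: 0.273
```

Run:
```python
from h import *
import pickle
s,c=shot('wrist','w15.png');print(s['t'],s['eef_pos'],s['ft_force'], s['joints'][0]-s['joints'][5])
```

```text
22.2 [ 498.12258877 -384.84565574   42.52402633] [ 1.1738033  -0.53192246 -2.13337641] 1.573256028854221
```

View pics/w15.png

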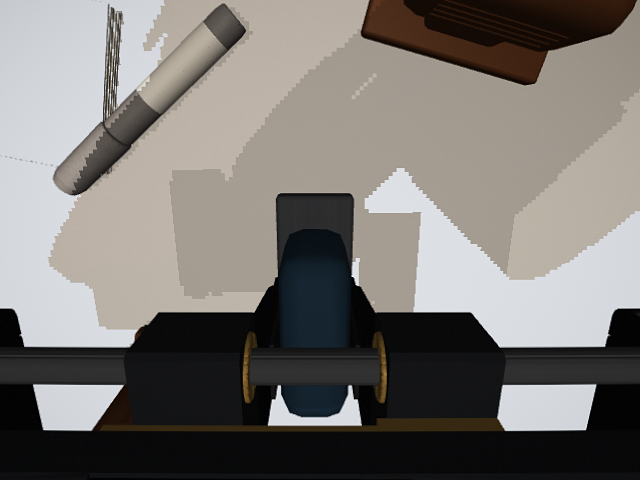

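The tool is just above its old spot, straight in the grip. I'll lower the last 4.5 mm.

Emit:
{"name": "apply_moves", "arguments": {"offset": [[0,0,-0.08],[0,0,-0.14],[0,0,-0.18],[0,0,-0.18]], "yaw": [0,0,0,0], "jaw": [1,1,1,1]}}

```text
t: 22.75
eef_pos: [498.3, -384.9, 38.5]
tcp_rot: [-0.43, 1.557, -0.433]
ft_force: [-0.5, -0.9, -2.2]
opening: 0.272
```

Emit:
{"name": "apply_moves", "arguments": {"offset": [[0,0,-0.04],[0,0,-0.07],[0,0,-0.07]], "yaw": [0,0,0], "jaw": [1,1,1]}}

```text
t: 23.12
eef_pos: [498.4, -385.0, 37.3]
tcp_rot: [-0.436, 1.557, -0.439]
ft_force: [-1.5, 1.2, 4.5]
opening: 0.272
```

Emit:
{"name": "apply_moves", "arguments": {"offset": [[0,0,0],[0,0,0],[0,0,0],[0,0,0],[0,0,0.4],[0,0,1.4],[0,0,3],[0,0,4],[0,0,4]], "yaw": [0,0,0,0,0,0,0,0,0], "jaw": [0,-0.1,-0.1,-0.1,-0.1,-0.1,-0.1,-0.1,-0.1]}}

```text
t: 24.25
eef_pos: [499.0, -385.5, 139.7]
tcp_rot: [-0.51, 1.553, -0.513]
ft_force: [-0.3, -0.5, -1.2]
opening: 0.548
```

Run:
```python
from h import *
import pickle
s,c=shot('wrist','w16.png');print(s['t'],s['eef_pos'],s['ft_force'],s['opening'], s['joints'][0]-s['joints'][5])
```

```text
24.25 [ 499.00646962 -385.50556437  139.71276923] [-0.32226927 -0.47128507 -1.20029883] 0.548375916941484 1.5719674553996867
```

View pics/w16.png

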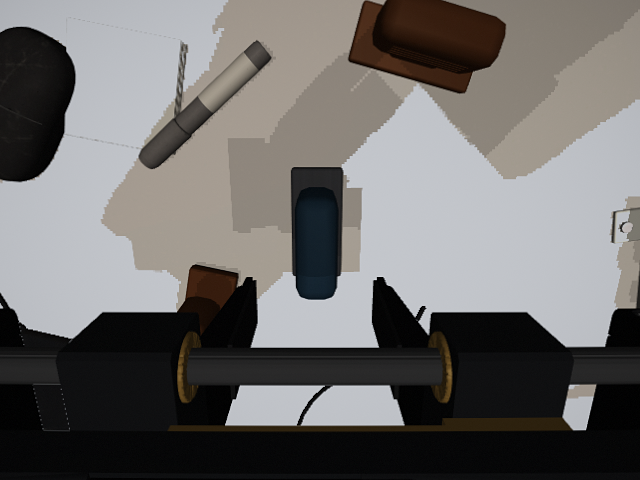

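The tool stands upright and free. Next, back above the lid.

Emit:
{"name": "apply_moves", "arguments": {"offset": [[0,0.1,1],[0,0.4,3],[0.2,1.2,5],[0.6,2.6,6.6],[1.4,4.4,7.4],[2.4,6.4,7.6],[3.6,8.4,7.6],[4.8,10.4,7.6],[6,12.4,7.6],[6.9,14.2,7.6],[7.4,15.2,7.6],[7.52,15.38,7.6],[7.52,15.38,7.6],[7.52,15.38,7.6]], "yaw": [0,0,0,0.2,0.4,0.6,0.8,1,1.2,1.4,1.4,1.4,1.4,1.4], "jaw": [-0.1,-0.1,-0.1,-0.1,-0.1,-0.1,-0.1,-0.1,-0.1,-0.1,-0.1,-0.1,-0.1,-0.1]}}

```text
t: 26.05
eef_pos: [686.2, -1.7, 327.9]
tcp_rot: [-0.487, 1.556, -0.344]
ft_force: [-0.1, -0.5, 0.4]
opening: 0.549
```

Run:
```python
from h import *
import pickle
s,c=shot('wrist','w17.png');pickle.dump((s,c),open('w17.pkl','wb'));print(s['t'],s['eef_pos'],s['ft_force'],s['opening'], s['joints'][0]-s['joints'][5])
print(proj(s,c,[[686.9,-1,215],[686.9,-1,177]]))
```

```text
26.05 [686.15396157  -1.70606942 327.93983566] [-0.06465198 -0.50586853  0.3582147 ] 0.5490040344131983 1.7133716595167863
[[316.76128851 233.14460874]
 [316.71283025 220.31998207]]
```

View pics/w17.png

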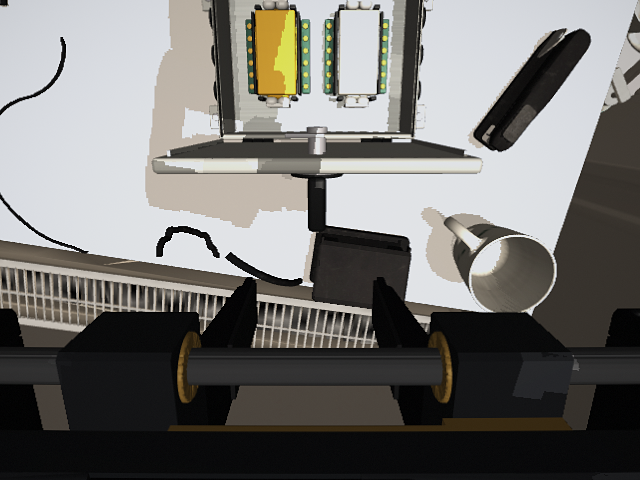

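Run:
```python
from h import *
import pickle
s,c=pickle.load(open('w17.pkl','rb'))
x=np.array([np.cos(.147),np.sin(.147),0]);y=np.array([-x[1],x[0],0]);z=np.array([0,0,1.])
H=np.array([545.9,-20.8,0])+88*x+72*z
for t in (1.6,1.65,1.7,1.75,1.8):
    u=-np.cos(t)*x+np.sin(t)*z;n=np.sin(t)*x+np.cos(t)*z
    g=H+145*u+34.5*n
    print(t,g.round(1),proj(s,c,[g+13*n+23*u, g-26*n+29*u,g-26*n+29*u+102*y,g-26*n+29*u-102*y]).round(1).tolist())
```

```text
1.6 [671.3  -2.2 215.9] [[318.4, 239.9], [318.5, 183.2], [483.3, 183.0], [154.3, 183.7]]
1.65 [678.3  -1.2 213.8] [[318.4, 250.4], [318.4, 196.8], [481.1, 196.5], [156.4, 197.2]]
1.7 [ 6.853e+02 -2.000e-01  2.113e+02] [[318.4, 260.2], [318.4, 209.8], [478.8, 209.5], [158.7, 210.1]]
1.75 [692.1   0.8 208.5] [[318.3, 269.1], [318.4, 222.1], [476.3, 221.8], [161.2, 222.4]]
1.8 [698.8   1.8 205.4] [[318.3, 277.2], [318.4, 233.7], [473.6, 233.5], [163.8, 234.0]]
```

Run:
```python
from h import *
import pickle
x=np.array([np.cos(.147),np.sin(.147),0]);y=np.array([-x[1],x[0],0]);z=np.array([0,0,1.])
H=np.array([545.9,-20.8,0])+88*x+72*z
for w in ('w6','w17'):
  s,c=pickle.load(open(w+'.pkl','rb'))
  for t in (1.5,1.55,1.6,1.65,1.7):
    u=-np.cos(t)*x+np.sin(t)*z;n=np.sin(t)*x+np.cos(t)*z
    g=H+145*u+34.5*n
    print(w,t,g.round(1),proj(s,c,[g+13*n+23*u, g-26*n+29*u]).round(1).tolist())
```

```text
w6 1.5 [656.8  -4.4 219.1] [[319.4, 306.4], [320.3, 190.0]]
w6 1.55 [664.1  -3.3 217.7] [[319.2, 326.5], [320.1, 218.6]]
w6 1.6 [671.3  -2.2 215.9] [[319.0, 344.6], [319.9, 245.6]]
w6 1.65 [678.3  -1.2 213.8] [[318.8, 360.5], [319.7, 270.8]]
w6 1.7 [ 6.853e+02 -2.000e-01  2.113e+02] [[318.6, 374.3], [319.5, 294.1]]
w17 1.5 [656.8  -4.4 219.1] [[318.4, 216.7], [318.5, 154.7]]
w17 1.55 [664.1  -3.3 217.7] [[318.4, 228.7], [318.5, 169.2]]
w17 1.6 [671.3  -2.2 215.9] [[318.4, 239.9], [318.5, 183.2]]
w17 1.65 [678.3  -1.2 213.8] [[318.4, 250.4], [318.4, 196.8]]
w17 1.7 [ 6.853e+02 -2.000e-01  2.113e+02] [[318.4, 260.2], [318.4, 209.8]]
```

From the lid edge (y≈173) and bar end (y≈231), the lid stands at about 1.56 rad, and comparison with w6 shows it hasn't moved since. The pads had slid along the bar. I'll regrasp at the bar's measured centre.

Emit:
{"name": "apply_moves", "arguments": {"offset": [[-0.4,-0.03,0],[-0.74,-0.07,-0.3],[-0.74,-0.07,-1.4],[-0.74,-0.07,-2.8],[-0.74,-0.07,-4.2],[-0.74,-0.07,-5],[-0.74,-0.07,-5.18],[-0.74,-0.07,-5.18],[-0.74,-0.07,-5.18],[-0.74,-0.07,-5.18],[-0.74,-0.07,-5.18],[-0.74,-0.07,-5.18],[-0.74,-0.07,-5.18],[-0.74,-0.07,-5.18]], "yaw": [0.05,0.05,0.05,0.05,0.05,0.05,0.05,0.05,0.05,0.05,0.05,0.05,0.05,0.05], "jaw": [-0.1,-0.1,-0.1,-0.1,-0.1,-0.1,-0.1,0.5,1,1,1,1,1,1]}}

```text
t: 27.85
eef_pos: [667.8, -3.6, 198.9]
tcp_rot: [-0.485, 1.555, -0.337]
ft_force: [0.7, -0.8, 2.6]
opening: 0.123
```

Run:
```python
from h import *
import pickle
s,c=shot('wrist','w18.png');pickle.dump((s,c),open('w18.pkl','wb'));print(s['t'],s['eef_pos'],s['ft_force'],s['opening']*95, s['joints'][0]-s['joints'][5])
```

```text
27.85 [667.79071718  -3.62311422 198.8857928 ] [ 0.66564628 -0.8403172   2.6212552 ] 11.668237590858066 1.7171599273794595
```

View pics/w18.png

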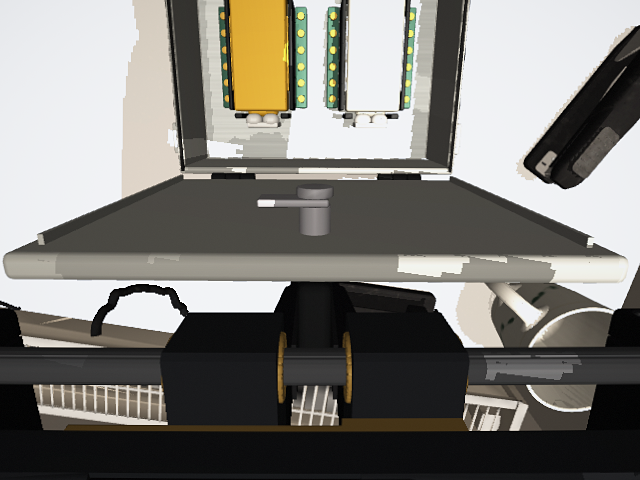

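Run:
```python
import numpy as np
b=.147;h=36.5
def rows(ths,t0):
    f=lambda t:np.array([-145*np.cos(t)+h*np.sin(t),145*np.sin(t)+h*np.cos(t)])
    o=[]
    for t in ths:
        d=(f(t)-f(t0))/25; o.append([float(round(d[0]*np.cos(b),2)),float(round(d[0]*np.sin(b),2)),float(round(d[1],2))])
    return o
print(rows(np.r_[1.53,1.48:.6:13j,.6],1.56))
```

```text
[[-0.17, -0.03, 0.04], [-0.46, -0.07, 0.09], [-0.89, -0.13, 0.15], [-1.33, -0.2, 0.17], [-1.76, -0.26, 0.15], [-2.19, -0.32, 0.11], [-2.62, -0.39, 0.03], [-3.04, -0.45, -0.07], [-3.45, -0.51, -0.21], [-3.85, -0.57, -0.38], [-4.24, -0.63, -0.58], [-4.61, -0.68, -0.8], [-4.97, -0.74, -1.06], [-5.3, -0.79, -1.34], [-5.3, -0.79, -1.34]]
```

Emit:
{"name": "apply_moves", "arguments": {"offset": [[-0.17,-0.03,0.04],[-0.46,-0.07,0.09],[-0.89,-0.13,0.15],[-1.33,-0.2,0.17],[-1.76,-0.26,0.15],[-2.19,-0.32,0.11],[-2.62,-0.39,0.03],[-3.04,-0.45,-0.07],[-3.45,-0.51,-0.21],[-3.85,-0.57,-0.38],[-4.24,-0.63,-0.58],[-4.61,-0.68,-0.8],[-4.97,-0.74,-1.06],[-5.3,-0.79,-1.34],[-5.3,-0.79,-1.34]], "yaw": [0,0,0,0,0,0,0,0,0,0,0,0,0,0,0], "jaw": [1,1,1,1,1,1,1,1,1,1,1,1,1,1,1]}}

```text
t: 29.78
eef_pos: [535.6, -22.8, 164.9]
tcp_rot: [-0.391, 1.554, -0.243]
ft_force: [5.8, 2.8, -7.6]
opening: 0.125
```

Run:
```python
from h import *
import pickle
s,c=shot('wrist','w19.png');pickle.dump((s,c),open('w19.pkl','wb'));print(s['t'],s['eef_pos'],s['ft_force'],s['moment'],s['opening']*95, s['joints'][0]-s['joints'][5])
x=np.array([np.cos(.147),np.sin(.147),0]);z=np.array([0,0,1.])
H=np.array([545.9,-20.8,0])+88*x+72*z
for t in (.3,.4,.5,.6,.7,.8):
    u=-np.cos(t)*x+np.sin(t)*z;n=np.sin(t)*x+np.cos(t)*z
    g=H+145*u+34.5*n
    print(t,g.round(1),proj(s,c,[g+13*n+23*u, g-26*n+29*u]).round(1).tolist())
```

```text
29.775 [535.57092446 -22.83868642 164.94558461] [ 5.78004641  2.76118113 -7.55677512] [ 0.80492906 -1.57218274 -0.12596223] 11.91347172768078 1.7171618033817126
0.3 [506.  -26.7 147.8] [[317.2, 195.7], [317.1, 147.0]]
0.4 [514.1 -25.5 160.2] [[317.2, 228.5], [317.2, 164.8]]
0.5 [523.4 -24.1 171.8] [[317.2, 268.5], [317.2, 188.9]]
0.6 [533.8 -22.6 182.3] [[317.1, 315.1], [317.2, 219.7]]
0.7 [545.2 -20.9 191.8] [[317.1, 367.5], [317.2, 257.6]]
0.8 [557.5 -19.1 200.1] [[317.0, 423.8], [317.2, 302.3]]
```

View pics/w19.png

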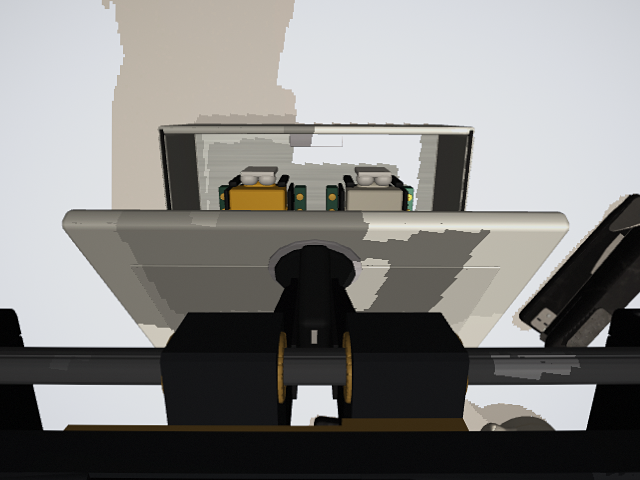

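Run:
```python
import numpy as np
b=.147;h=36.5
f=lambda t:np.array([-145*np.cos(t)+h*np.sin(t),145*np.sin(t)+h*np.cos(t)])
for t in np.r_[.57,.52:0:9j,0]:
    d=(f(t)-f(.59))/25; print([float(round(d[0]*np.cos(b),2)),float(round(d[0]*np.sin(b),2)),float(round(d[1],2))],end=', ')
```

```text
[-0.09, -0.01, -0.08], [-0.3, -0.04, -0.29], [-0.56, -0.08, -0.58], [-0.79, -0.12, -0.88], [-1.01, -0.15, -1.2], [-1.21, -0.18, -1.54], [-1.38, -0.21, -1.88], [-1.54, -0.23, -2.24], [-1.67, -0.25, -2.61], [-1.77, -0.26, -2.98], [-1.77, -0.26, -2.98],
```

Emit:
{"name": "apply_moves", "arguments": {"offset": [[-0.09,-0.01,-0.08],[-0.3,-0.04,-0.29],[-0.56,-0.08,-0.58],[-0.79,-0.12,-0.88],[-1.01,-0.15,-1.2],[-1.21,-0.18,-1.54],[-1.38,-0.21,-1.88],[-1.54,-0.23,-2.24],[-1.67,-0.25,-2.61],[-1.78,-0.26,-2.95],[-1.82,-0.26,-3.02],[-1.82,-0.26,-3.02]], "yaw": [0,0,0,0,0,0,0,0,0,0,0,0], "jaw": [1,1,1,1,1,1,1,1,1,1,1,1]}}

```text
t: 31.32
eef_pos: [490.1, -29.4, 89.2]
tcp_rot: [-0.406, 1.555, -0.258]
ft_force: [2.1, 0.4, -3.3]
opening: 0.125
```

Run:
```python
from h import *
import pickle
s,c=shot('wrist','w20.png');pickle.dump((s,c),open('w20.pkl','wb'));print(s['t'],s['eef_pos'],s['ft_force'],s['moment'],s['opening']*95, s['joints'][0]-s['joints'][5])
x=np.array([np.cos(.147),np.sin(.147),0]);z=np.array([0,0,1.])
H=np.array([545.9,-20.8,0])+88*x+72*z
for t in (0,.02,.05,.1):
    u=-np.cos(t)*x+np.sin(t)*z;n=np.sin(t)*x+np.cos(t)*z
    g=H+145*u+34.5*n
    print(t,g.round(1),proj(s,c,[g+13*n+23*u, g-26*n+29*u]).round(1).tolist())
```

```text
31.325 [490.07857754 -29.41273626  89.16644527] [ 2.09828002  0.44660979 -3.3188165 ] [ 0.50074045 -0.83292565 -0.13226821] 11.898238194413992 1.716953302710785
0 [489.5 -29.1 106.5] [[316.7, 276.1], [316.7, 231.5]]
0.02 [490.2 -29.  109.4] [[316.8, 282.2], [316.7, 234.0]]
0.05 [491.4 -28.9 113.7] [[316.8, 292.0], [316.7, 238.3]]
0.1 [493.6 -28.5 120.8] [[316.8, 310.5], [316.7, 246.8]]
```

View pics/w20.png

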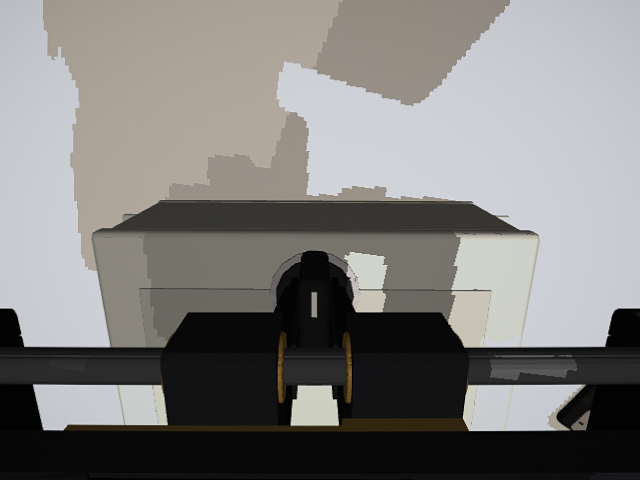

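Emit:
{"name": "apply_moves", "arguments": {"offset": [[-0.02,0,-0.05],[-0.03,0,-0.09],[-0.03,0,-0.09]], "yaw": [0,0,0], "jaw": [1,1,1]}}

```text
t: 31.75
eef_pos: [489.6, -29.5, 87.1]
tcp_rot: [-0.405, 1.554, -0.258]
ft_force: [4.2, 0.4, 1.9]
opening: 0.124
```

Emit:
{"name": "apply_moves", "arguments": {"offset": [[0,0,-0.04],[0,0,-0.06],[0,0,-0.06]], "yaw": [0,0,0], "jaw": [1,1,1]}}

```text
t: 32.12
eef_pos: [489.5, -29.5, 86.3]
tcp_rot: [-0.411, 1.554, -0.263]
ft_force: [-2.8, 0.7, 14.1]
opening: 0.125
```

Emit:
{"name": "apply_moves", "arguments": {"offset": [[0,0,0.02],[0,0,0.02],[0,0,0.02],[0,0,0.02],[0,0,0.02],[0,0,0.02],[0,0,0.02],[0,0,0.02],[0,0,0.02],[0,0,0.02],[0,0,0.02],[0,0,0.02],[0,0,0.02],[0,0,0.02]], "yaw": [-0.6,-2,-3.4,-4.8,-6.2,-7.6,-9,-10.4,-11.8,-13.2,-14.4,-15,-15.1,-15.1], "jaw": [1,1,1,1,1,1,1,1,1,1,1,1,1,1]}}

```text
t: 33.88
eef_pos: [488.8, -30.4, 86.7]
tcp_rot: [-0.478, 1.552, -1.91]
ft_force: [-1.4, -7.5, 1.9]
opening: 0.123
```

Run:
```python
from h import *
import pickle
s,c=shot('wrist','w21.png');pickle.dump((s,c),open('w21.pkl','wb'));print(s['t'],s['eef_pos'],s['ft_force'],s['moment'],s['opening']*95, s['joints'][0]-s['joints'][5])
```

```text
33.875 [488.7583992  -30.36525084  86.69007009] [-1.4134616  -7.46027542  1.88566329] [-1.82785196 -0.03324291  0.17594811] 11.710594238277066 0.1134390390131815
```

View pics/w21.png

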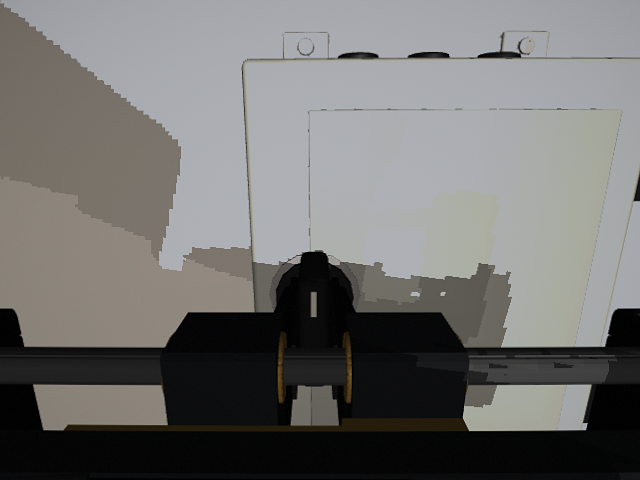

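Emit:
{"name": "apply_moves", "arguments": {"offset": [[0,0,0],[0,0,0],[0,0,0],[0,0,0],[0,0,0],[0,0,0],[0,0,0.5],[0,0,1.8],[0,0,3.4],[0,0,5],[0,0,6.2],[0,0,6.5],[0,0,6.5]], "yaw": [0,0,0,0,0,0,0,0,0,0,0,0,0], "jaw": [0,-0.3,-0.3,-0.3,-0.3,-0.3,-0.3,-0.3,-0.3,-0.3,-0.3,-0.3,-0.3]}}

```text
t: 35.55
eef_pos: [488.6, -30.3, 249.2]
tcp_rot: [-0.461, 1.552, -1.893]
ft_force: [-0.4, -0.4, 0.0]
opening: 0.648
```

Run:
```python
from h import *
import pickle
s,c=shot('wrist','w22.png');pickle.dump((s,c),open('w22.pkl','wb'));print(s['t'],s['eef_pos'],s['ft_force'],s['opening']*95, s['joints'][0]-s['joints'][5])
f=c['frame'];cv2.imwrite('pics/w22c.png',cv2.resize(f[175:275,270:370,::-1],None,fx=6,fy=6,interpolation=cv2.INTER_NEAREST))
```

```text
35.55 [488.5505042  -30.31975078 249.20159405] [-0.38190392 -0.41248411  0.04222628] 61.59597502303314 0.12802067878853235
```

View pics/w22.png

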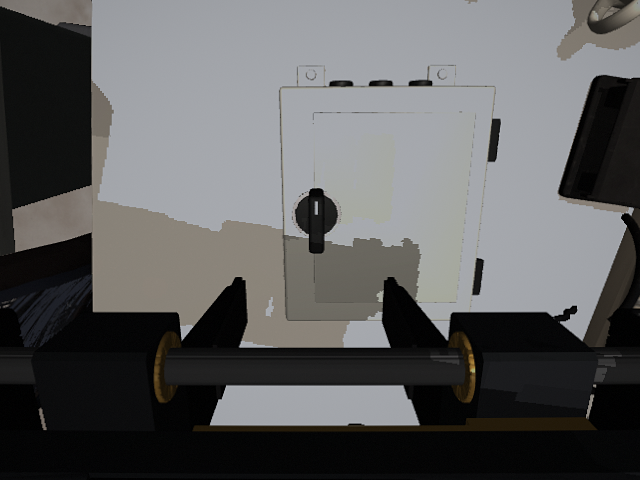

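View pics/w22c.png

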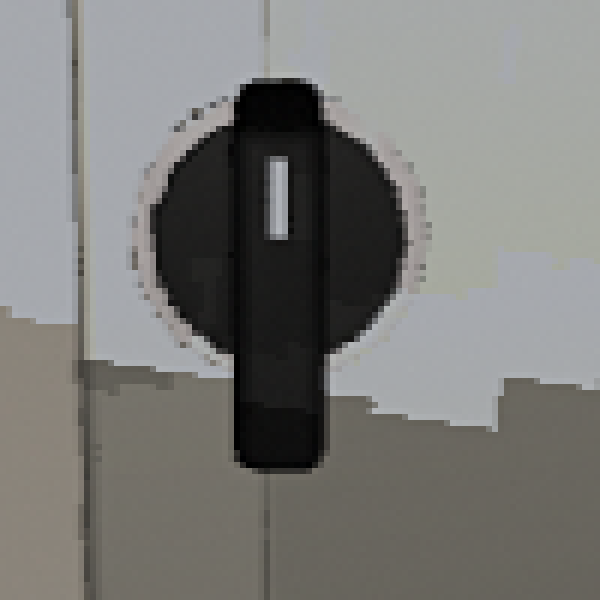

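Run:
```python
from h import *
shot('top','t23.png');shot('scene','s23.png')
```

```text
(no output)
```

View pics/t23.png

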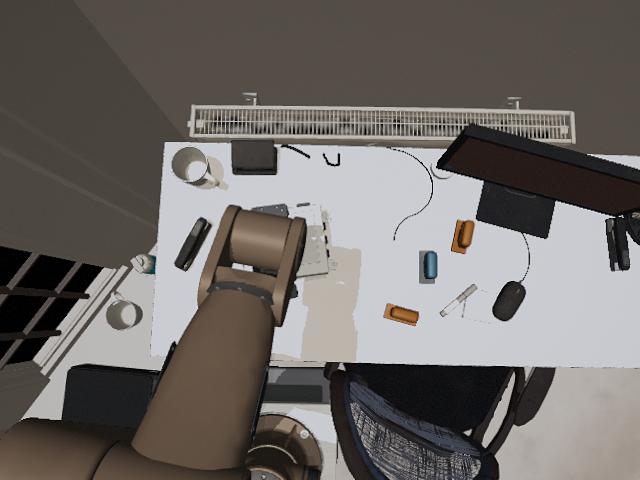

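View pics/s23.png

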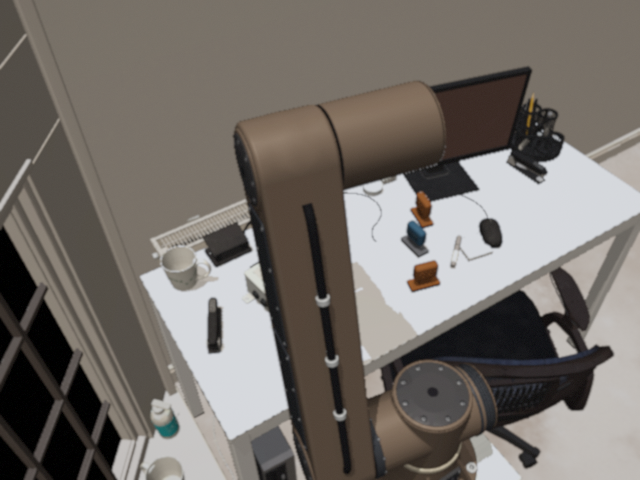

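The mug (192,166), stapler (193,243), blue tool (430,264) and look-alikes are all at their starting pixels. The lid is shut and the latch is locked, so I'll hand in.

Run:
```python
from h import *
print(env.job_done(), env.state()['t'])
```

```text
the job is handed in; nothing more can be done
the job is handed in; nothing more can be done
```

I unlatched the box, swung the lid up, pressed the yellow cover home and stood the tool back upright on its spot. I then shut the lid, turned the latch back to locked, and handed the job in at about 36 s.

**What the last checks showed:**
- **Yellow cover:** its corners fit a block at (−1, −42) mm in the box's frame, 48 mm up at both ends, level with the white cover. The press ended on a hard stop at 38 N.
- **White cover:** still clipped in.
- **Lid and latch:** the lid stopped firmly shut at 14 N, and the wing bar lies along the box's y within about 0.02 rad of locked. I did not pull-test the latch.
- **Mug, stapler, tool and look-alikes:** all at their starting positions in the top picture.

**One result differed from plan:** I aimed for a lid angle of about 1.7 rad, but the pads slid along the latch bar and the lid stood at about 1.56 rad (upright). It stayed there while I pressed the cover.

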